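# Load the fresh casting and turn the carousel to the pointer

### The arm

A 6-joint arm with a two-finger parallel gripper is mounted at the origin on a cart in front of the work surface, level with it; the furniture and walls round the work are solid. World frame = base frame: x ahead of the robot, y to its left, z up, the work surface at z = 0. Lengths are in m, angles in rad, forces in N, time in s.
With the tool pointing down it reaches from about 0.375 to 0.975 m from the base axis. Payload 3.8 kg.
Tool frame: the origin (TCP) lies midway between the tips of the shut fingers; the grasp point (between the pads) lies 19 mm behind it (manip.pinch_z is the y of the grasp point in the tool frame, in m); y points along the fingers, x is the direction in which the jaws open and shut, and the axes are right-handed (so a half turn about y gives the same grasp; the last joint's range is limited). The gripper opens to 85 mm and grips with 20 to 120 N. Pads are 22 mm wide; open, the fingers measure 114 mm over their backs; the gripper's body (76 mm by 85 mm) begins 54 mm behind the grasp point. The pads swing forward as they close: fully open they stand 13 mm farther back than shut.
Start: joints at [1.186, 0.264, 1.604, -0, 1.274, -0.037], TCP at [0.23, 0.635, 0.2] pointing down, gripper open.
Joint ranges: [-2.63, 2.63], [-0.94, 2.18], [0.31, 2.57], [-1.31, 4.45], [0, 2.66], [-2.55, 2.55]. Speed limits (rad/s): [2.57, 2.57, 3.14, 3.14, 3.14, 3.14].

### API

Orientations are given as a 3x3 rotation matrix whose columns are the frame's x, y, z axes.
In Python, from cell import readout, capture, manip, spot_in gives the robot as it stands. The module is installed in compiled form; this text tells all that it offers.
- The arm moves only by the shell command python3 -m creep 'ROWS' [FORCE]. ROWS is JSON, one flat list of numbers, 7 for each row, row after row: the shift along the tool's x, y, z as a fraction of full scale, then the turn, a rotation vector about the tool's x, y, z as a fraction of full scale, then the closure, from -1 (fully open) to 1 (shut), so that 0 is half open. A call has 1 to 12 rows; each row shifts and turns the commanded pose from where the row before left it, along the tool's axes as they then stand; what a row does not reach is not made up. Full scale, the value 1, is 6 cm for a shift and 0.08 rad for a turn. A row lasts 1/8 s, in which the tool goes at most 62.5 mm and 10.7 degrees, less where a joint would pass 70% of its speed; a pose out of reach is approached as far as the arm can. A call with a number of a shift or a turn outside -1 to 1 is refused whole. A call with a gripper value outside its range is refused whole. The fingers move at their own pace and stop on an object; FORCE is the grip in N (left out, the last holds). Time passes only in rows, so rows that do not move let the fingers close. It gives the time, the measured TCP pose, the force and the opening at its end, in the units of the state.
- readout.read_state(): the state, without advancing time (a new reading comes with each control period).
- capture(name): name is "scene" or "top" or "wrist"; returns a dict with "frame" (420x560x3 uint8, red, green, blue), "intrinsics" (3x3 intrinsics, pixels), "D" ([k1, k2, p1, p2, k3] as OpenCV has them; the pictures are not rectified), "R" (3x3) and "t" (3): a world point X has camera coordinates R X + t; the wrist camera has in their place "tool_from_camera" (4x4, takes a point from camera to tool coordinates, whose origin is the TCP and whose axes are the tool frame's). Camera axes: x right, y down, z forward; pixel columns grow to the right and rows downward; lengths in m; the calibration is good to about 2 mm. A picture is of the moment at which its call begins: read the wrist's pose just before it. There is no depth.
- manip.sign_off(): hands the job in, once; it reports no verdict.
Trained networks look in the newest picture that a camera, given by its name, has taken for a name from the list of things; names that differ only in an ending like _2 or _b are one class to them, and where a whole thing is asked for, a point or a joint stands for the part that bears it (a point fixed in the world has none). Each returns a list of dicts, best first, with "conf" (0 to 1); they miss things now and then, are a little off and sometimes report something else, mostly with a low value. They report only what shows in the picture. A call takes as long as a camera call. They do not tell look-alikes from the thing itself.
- spot_in(target, camera): "box" ([left, top, width, height] as shares, 0 to 1, of the picture: columns of its width, rows of its height, round what is visible of it).
The state is a dict: "clock": time; "q": joint angles; "qd": joint speeds; "joint_torque": joint torques, N m; "tool_pos": TCP position; "tool_rot": TCP orientation; "ft_force": force on the tool from outside, world axes, zero at the start; "torque": the same for the moment, N m; "finger_gap": finger opening in m.
Only numpy, scipy, OpenCV 4.12 (cv2) and the standard library are available. Lean on these libraries where they do the work, as an engineer would, in place of code of your own. Each camera call takes 0.05 s, during which the arm holds its last target.

### The job

Lift the finished resin casting straight up out of the open mould, set it gently into the empty ring seat of the sample carousel and let go of it. Then take the carousel by the grip bar at its centre, turn it until the casting you loaded faces the pointer on the carousel's foot, and finish while still gripping the bar, holding the turntable still. Leave the two bottles and the petri dish alone.

Things in the scene. Friction and masses are not known exactly. Their poses are not given: they have to be found in the camera images.
- casting: Loose white resin casting, 40 to 85 g, all round: a foot 40 mm in diameter and 16 mm high, above it a coaxial plain stem 26 mm in diameter up to a total height of 46 mm. Origin: centre of its underside, z up. At the start it sits upright in the mould.
- mould: Fixed open steel mould block, 92 x 78 x 22 mm, with one round cavity in the middle of its top, 42 mm in diameter and 14 mm deep (cavity floor 8 mm above the worktop). Origin: centre of its underside, z up. The casting's stem and the top 2 mm of its foot stand above the block.
- carousel_foot: Fixed grey foot of the carousel, a disc 180 mm in diameter. Origin: centre of its underside on the worktop, on the turntable's upright axis, z up. Its -x direction (roughly towards the robot) points from the axis to the pointer: an dark upright block 36 mm high and 30 mm wide with a wedge aimed at the axis, 120 to 147 mm from the axis.
- deck (a point): Centre of the top of the turntable's round grey deck (230 mm in diameter), 30 mm above the worktop, on its axis. On the deck stand four steel ring seats, 10 mm high, at 90 degrees to each other, centres 80 mm from the axis: three filled with fixed castings of the same shape (tops 76 mm above the worktop), one empty.
- turntable (a joint): Angle of the turntable about its upright axis, rad. 0: the empty seat faces the pointer. Positive: turned clockwise seen from above from there. Turns freely both ways over more than half a turn, with light friction (about 0.12 N m), and stays where it is left.
- seat (a point): Centre of the floor of the empty ring seat, 30 mm above the worktop; turns with the turntable, its +x axis points to the turntable's axis, z up. The ring's inner diameter is about 44 mm, its rim 10 mm above this point, its outer diameter 52 mm.
- grip_bar (a point): Black upright flat bar fixed on a column at the centre of the turntable, turning with it: 52 mm long (its x axis, which lies along the line from the empty seat to the turntable's axis), 14 mm thick (y), 36 mm high. This point: centre of its underside, 73 mm above the worktop, on the turntable's axis; top 109 mm above the worktop. To be gripped across its 14 mm thickness.
- reagent_1: Bystander: amber bottle with a black cap, 50 mm in diameter, 98 mm high, standing to the left. Origin: centre of its underside.
- reagent_2: Bystander: white bottle with a green cap, 42 mm in diameter, 99 mm high, standing to the left. Origin: centre of its underside.
- petri_1: Bystander: closed petri dish with pink contents, 61 mm in diameter, 14 mm high, at the right. Origin: centre of its underside.
Mind the look-alikes: they are no part of the job. What is meant by the casting is not black, and is the smaller of those in its own colour.

How it is judged:
On the way, in this order (a step that is already met when the one before it is completed fails the run):
1. the casting is held clear above the mould (z of casting in the frame of mould above 0.03 m and contact force between the fingers and casting above 0.5 N), for 0.1 s.
2. the casting's foot is inside the ring of the empty seat while the gripper still holds it (set in, not dropped) (horizontal distance between casting and seat below 0.006 m and z of casting in the frame of seat below 0.008 m and contact force between the fingers and casting above 0.5 N), for 0.05 s.
3. the casting stands in the seat and is let go, the turntable not yet turned to the pointer (horizontal distance between casting and seat below 0.005 m and z of casting in the frame of seat below 0.003 m and angle between casting's own z axis and vertical below 0.08 rad and contact force between the fingers and casting below 0.1 N and value of joint turntable above 0.3 rad), for 0.2 s.
At the end, for the whole second after the job is handed in: Turntable still (under 0.05 rad/s) within 0.08 rad of the loaded casting facing the pointer; fingers grip the bar with over 3 N; the casting, untouched, stands upright (within 0.08 rad) on the floor of its seat (within 3 mm), within 5 mm of its centre (value of joint turntable between -0.08 and 0.08 rad and velocity of joint turntable between -0.05 and 0.05 rad/s and contact force between the fingers and grip_bar above 3 N and contact force between the arm and casting below 0.1 N and horizontal distance between casting and seat below 0.005 m and z of casting in the frame of seat below 0.003 m and angle between casting's own z axis and vertical below 0.08 rad); the arm keeps its last pose, push and grip.
It fails at once if a bottle is shifted by more than 20 mm or tipped (distance of any of reagent_1, reagent_2 from where it was at the start of the episode above 0.02 m or angle between any of reagent_1, reagent_2's own z axis and vertical above 0.3 rad).
It fails at once if the petri dish is shifted by more than 20 mm (distance of petri_1 from where it was at the start of the episode above 0.02 m).
It also fails if it takes over 48 s, if anything falls off the work surface, if the arm or the gripper's body presses on something with over 40 N, if the wrist force passes 120 N, or if a joint passes its speed limit or range.

## Working session

There is one attempt and no reset: what is moved stays moved. The work goes in short steps, Python scripts to look and compute and a shell command to move; the robot and the scene stay as the last step left them, time stands still between calls to the robot, and variables do not carry over. Pictures are saved under pics/ and viewed, and the job is handed in when it is done.

```bash
mkdir -p pics
python3 - <<'E'
from cell import readout, capture, manip, spot_in
import cv2
print(readout.read_state()); print(manip.pinch_z)
for n in ["scene","top"]:
    c=capture(n); cv2.imwrite(f"pics/{n}0.png",c["frame"][:,:,::-1])
    print(n,c["intrinsics"],c["D"],c["R"],c["t"])
    for k in ["casting","mould","carousel_foot","deck","seat","grip_bar","reagent_1","petri_1"]:
        print(k,[([round(v,3) for v in d["box"]],round(d["conf"],2)) for d in spot_in(k,n)][:5])
E
```

```text
{'clock': 0.0, 'q': array([ 1.18610866e+00,  2.64764304e-01,  1.60539638e+00,  1.45474707e-05,
        1.27372181e+00, -3.68824679e-02]), 'qd': array([-0.00046864, -0.00047182, -0.00040884,  0.00049629, -0.00201951,
       -0.00057585]), 'joint_torque': array([ 1.77752969e-03, -5.15097249e+01, -3.67324054e+01,  5.34685341e-06,
        1.26413174e-02, -2.31270866e-05]), 'tool_pos': array([0.22974122, 0.63382693, 0.19904253]), 'tool_rot': array([[ 3.40838264e-01, -8.72202525e-04, -9.40121544e-01],
       [ 9.40119165e-01, -2.11727212e-03,  3.40839366e-01],
       [-2.28777409e-03, -9.99997378e-01,  9.83269553e-05]]), 'ft_force': array([ 0.8133196 , -0.19674741,  0.03947454]), 'torque': array([ 0.01713348, -0.01995938, -0.03655301]), 'finger_gap': 0.08552972961495177}
-0.0187
scene [[402.07390056   0.         274.4029955 ]
 [  0.         402.07390056 213.22915548]
 [  0.           0.           1.        ]] [-0.02477144  0.          0.          0.          0.        ] [[ 0.77343531 -0.63355252  0.02022443]
 [-0.40433009 -0.51767233 -0.75401097]
 [ 0.48817517  0.57500136 -0.6565504 ]] [-0
[... 762 characters left out ...]
4]
 [-9.86255590e-01 -2.29862792e-02 -1.63620114e-01]
 [ 1.63584510e-01  3.43358547e-03 -9.86523349e-01]] [0.05235453 0.51204241 1.0982054 ]
casting [([0.469, 0.434, 0.028, 0.022], 0.75), ([0.398, 0.423, 0.028, 0.03], 0.71), ([0.398, 0.53, 0.04, 0.039], 0.54)]
mould [([0.376, 0.392, 0.072, 0.102], 0.76), ([0.756, 0.562, 0.036, 0.054], 0.61)]
carousel_foot [([0.573, 0.322, 0.154, 0.234], 0.63)]
deck [([0.562, 0.324, 0.162, 0.209], 0.69)]
seat [([0.57, 0.321, 0.151, 0.204], 0.71)]
grip_bar [([0.57, 0.336, 0.147, 0.188], 0.59)]
reagent_1 [([0.214, 0.465, 0.048, 0.05], 0.84), ([0.573, 0.329, 0.151, 0.194], 0.71), ([0.242, 0.349, 0.031, 0.051], 0.63)]
petri_1 [([0.754, 0.56, 0.042, 0.064], 0.97)]
```

View pics/scene0.png

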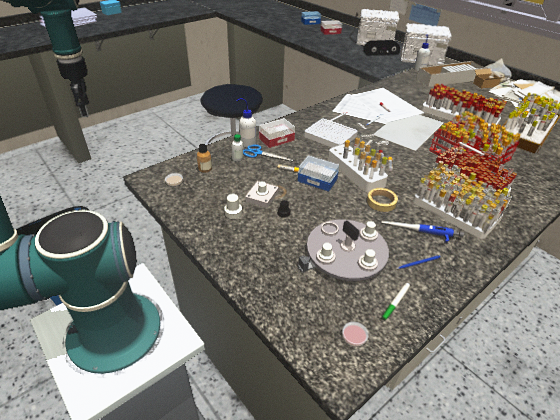

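View pics/top0.png

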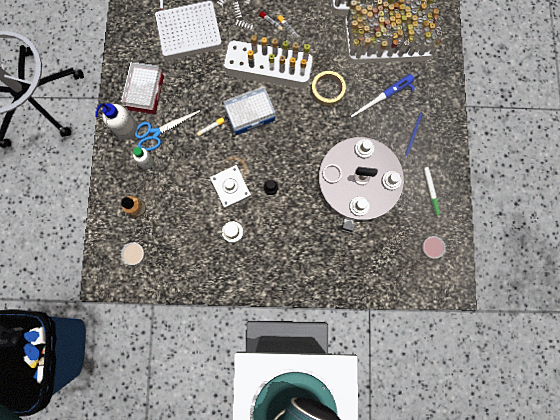

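Run:
```python
import cv2
a=cv2.imread("pics/top0.png")[115:285,180:440]; cv2.imwrite("pics/top0c.png",cv2.resize(a,None,fx=3,fy=3,interpolation=cv2.INTER_CUBIC))
a=cv2.imread("pics/scene0.png")[130:300,190:420]; cv2.imwrite("pics/scene0c.png",cv2.resize(a,None,fx=3.4,fy=3.4,interpolation=cv2.INTER_CUBIC))
```

```text
(no output)
```

View pics/top0c.png

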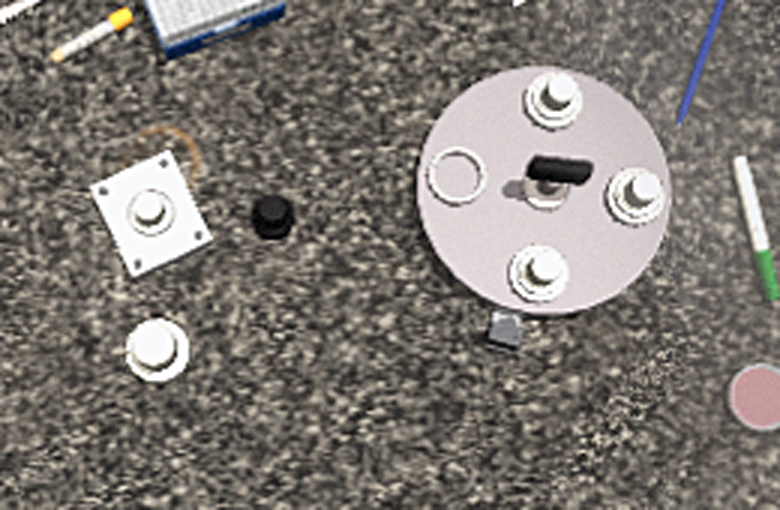

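View pics/scene0c.png

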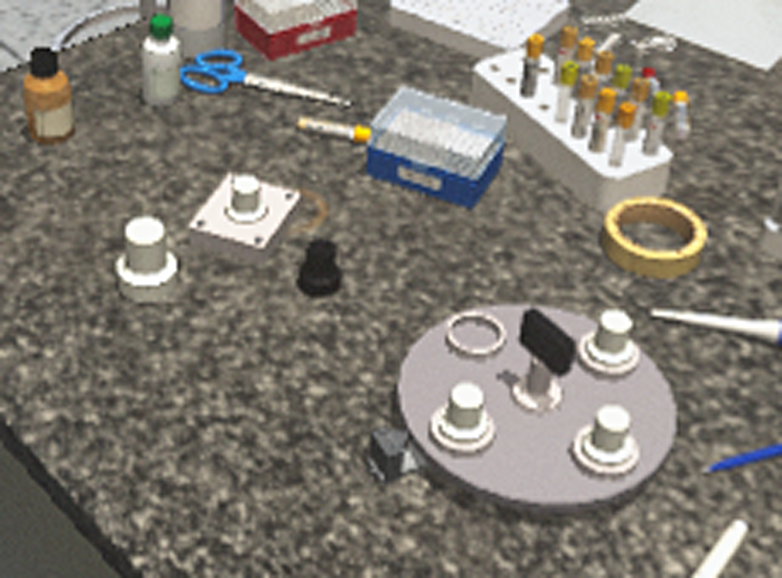

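Top view: the white candidates are the casting in the mould (230,185), a larger white one standing loose (232,231), and three fixed ones in the carousel at (365,147), (393,180) and (359,206). A black look-alike stands at (270,186). I choose the one in the mould at (230,185). The empty ring is at (332,174), the bar at (366,171) and the pointer at (348,225).

```bash
cat > h.py <<'E'
import numpy as np, cv2
from cell import readout, capture, manip, spot_in
def ray(c,px,R,t):
    u=cv2.undistortPoints(np.array([[px]],float),c["intrinsics"],np.array(c["D"]))[0,0]
    d=R.T@np.array([u[0],u[1],1]); o=-R.T@t; return o,d
def at(c,px,z,R=None,t=None):
    R=c["R"] if R is None else R; t=c["t"] if t is None else t
    o,d=ray(c,px,np.array(R),np.array(t)); return o+d*(z-o[2])/d[2]
def wrist():
    s=readout.read_state(); c=capture("wrist")
    T=np.eye(4); T[:3,:3]=s["tool_rot"]; T[:3,3]=s["tool_pos"]
    W=np.linalg.inv(T@np.array(c["tool_from_camera"])); return s,c,W[:3,:3],W[:3,3]
def proj(c,X,R,t):
    p,_=cv2.projectPoints(np.array(X,float).reshape(-1,1,3),cv2.Rodrigues(np.array(R))[0],np.array(t),c["intrinsics"],np.array(c["D"])); return p[:,0]
E
python3 - <<'E'
from h import *
c=capture("top")
f=lambda x,y:(x/3+180-1/3,y/3+115-1/3)
for n,p,z in [("m1",(90,187),.022),("m2",(170,150),.022),("m3",(213,238),.022),("m4",(137,276),.022),("casttop",(150,206),.054),("foot",(152,212),.024),("seat",(457,177),.04),("deckL",(417,182),.03),("deckR",(671,190),.03),("deckT",(546,66),.03),("deckB",(541,314),.03),("barL",(530,168),.109),("barR",(591,170),.109),("pointer",(506,327),.03),("fA",(558,90),.076),("fB",(648,186),.076),("fC",(546,265),.076),("big",(153,340),.06),("black",(272,205),.05)]:
    print(n,at(c,f(*p),z).round(4))
E
```

```text
m1 [0.6104 0.2407 0.022 ]
m2 [0.6465 0.1698 0.022 ]
m3 [0.566  0.1282 0.022 ]
m4 [0.5298 0.1948 0.022 ]
casttop [0.5865 0.1823 0.054 ]
foot [0.5881 0.1836 0.024 ]
seat [ 0.6226 -0.0879  0.04  ]
deckL [ 0.6198 -0.0534  0.03  ]
deckR [ 0.6181 -0.282   0.03  ]
deckT [ 0.7317 -0.1706  0.03  ]
deckB [ 0.5027 -0.1636  0.03  ]
barL [ 0.6136 -0.14    0.109 ]
barR [ 0.6132 -0.1912  0.109 ]
pointer [ 0.4904 -0.1326  0.03  ]
fA [ 0.6935 -0.1715  0.076 ]
fB [ 0.6093 -0.2482  0.076 ]
fC [ 0.5378 -0.1592  0.076 ]
big [0.4678 0.1744 0.06  ]
black [0.5908 0.0757 0.05  ]
```

Run:
```python
import numpy as np
D=np.array([.588-.2297,.184-.634])/12/.06
for k in range(12):
    a=1.223-.08*(k+.0)
    print(round(D@[np.cos(a),np.sin(a)],2),round(D@[-np.sin(a),np.cos(a)],2))
```

```text
-0.42 -0.68
-0.36 -0.71
-0.3 -0.74
-0.24 -0.76
-0.18 -0.78
-0.12 -0.79
-0.06 -0.8
0.01 -0.8
0.07 -0.8
0.13 -0.79
0.2 -0.77
0.26 -0.76
```

```bash
python3 -m creep '[-0.42,0,-0.68,0,1,0,-1, -0.36,0,-0.71,0,1,0,-1, -0.3,0,-0.74,0,1,0,-1, -0.24,0,-0.76,0,1,0,-1, -0.18,0,-0.78,0,1,0,-1, -0.12,0,-0.79,0,1,0,-1, -0.06,0,-0.8,0,1,0,-1, 0,0,-0.8,0,1,0,-1, 0.07,0,-0.8,0,1,0,-1, 0.13,0,-0.79,0,1,0,-1, 0.2,0,-0.77,0,1,0,-1, 0.26,0,-0.76,0,1,0,-1]'; python3 -m creep '[0,0,0,0,1,0,-1, 0,0,0,0,1,0,-1, 0,0,0,0,1,0,-1, 0,0,0,0,1,0,-1, 0,0,0,0,0,0,-1, 0,0,0,0,0,0,-1]'
python3 - <<'E'
from h import *
s,c,R,t=wrist(); print(s["q"],s["tool_pos"],s["tool_rot"])
cv2.imwrite("pics/w1.png",c["frame"][:,:,::-1]); print(proj(c,[.588,.184,.054],R,t)); print(c["tool_from_camera"])
E
```

```text
clock: 2.45
tool_pos: [0.5894, 0.1828, 0.2006]
tool_rot: [[0.966, 0.001, -0.257], [0.257, 0.0, 0.966], [0.001, -1.0, 0.0]]
ft_force: [-0.7, 0.9, 0.2]
finger_gap: 0.0854
clock: 3.2
tool_pos: [0.5885, 0.1841, 0.2004]
tool_rot: [[0.998, 0.0, 0.056], [-0.056, -0.0, 0.998], [0.0, -1.0, -0.0]]
ft_force: [0.1, -0.5, -0.7]
finger_gap: 0.085
[ 2.62756018e-01  1.54452183e-01  1.73489638e+00 -4.07726443e-05
  1.25213273e+00  3.18461385e-01] [0.58847441 0.18405459 0.20044627] [[ 9.98449561e-01  1.17587513e-04  5.56638101e-02]
 [-5.56638095e-02 -8.46805751e-06  9.98449568e-01]
 [ 1.17876566e-04 -9.99999993e-01 -1.90955936e-06]]
[[275.48487062 186.17355267]]
[[ 9.99999628e-01 -2.59047579e-04  8.22569293e-04 -5.60986892e-05]
 [-8.62384482e-04 -3.05185289e-01  9.52292600e-01 -1.72557134e-01]
 [ 4.34695478e-06 -9.52292955e-01 -3.05185399e-01  7.77179243e-02]
 [ 0.00000000e+00  0.00000000e+00  0.00000000e+00  1.00000000e+00]]
```

View pics/w1.png

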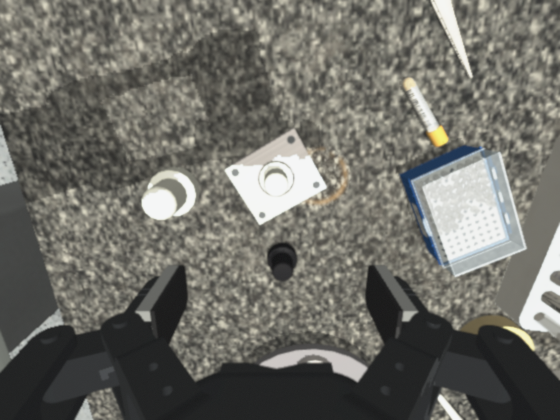

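The wrist view shows the mould with the white casting in it at (275,181). The bigger loose white one is at (165,195) and the black one at (282,260). I'll make one close crop to check.

Run:
```python
from h import *
s,c,R,t=wrist()
cv2.imwrite("pics/w1c.png",cv2.resize(c["frame"][120:235,120:340,::-1],None,fx=3.6,fy=3.6,interpolation=cv2.INTER_CUBIC))
```

```text
(no output)
```

View pics/w1c.png

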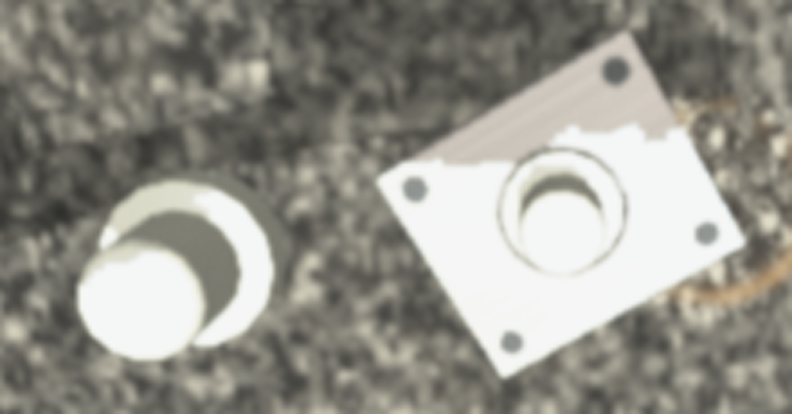

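The crop confirms it: the smaller white casting sits in the steel mould, and the loose one beside it is clearly bigger.

Run:
```python
from h import *
s,c,R,t=wrist()
f=lambda x,y:(x/3.6+120-.36,y/3.6+120-.36)
for p,z in [((562,212),.023),((562,233),.054),((562,209),.022),((562,208),.022)]: print(at(c,f(*p),z,R,t).round(4))
# scene cam
c=capture("scene"); g=lambda x,y:(x/3.4+190-.35,y/3.4+130-.35)
print(at(c,g(245,181),.054).round(4), at(c,g(246,211),.024).round(4),proj(c,[.588,.184,.054],c["R"],c["t"]))
```

```text
[0.5883 0.1855 0.023 ]
[0.5884 0.186  0.054 ]
[0.5884 0.1863 0.022 ]
[0.5884 0.1866 0.022 ]
[0.5899 0.1879 0.054 ] [0.5857 0.1809 0.024 ] [[261.97967426 183.67107625]]
```

```bash
python3 -m creep '[0,0.9,0.02,0,0,0,-1, 0,0.9,0,0,0,0,-1, 0,0.6,0,0,0,0,-1, 0,0.3,0,0,0,0,-1, 0,0.15,0,0,0,0,-1, 0,0,0,0,0,0,-1, 0,0,0,0,0,0,-1]'
python3 - <<'E'
from h import *
s,c,R,t=wrist(); print(s["tool_pos"]);cv2.imwrite("pics/w2.png",c["frame"][:,:,::-1]); print(proj(c,[.5883,.1855,.054],R,t))
E
```

```text
clock: 4.28
tool_pos: [0.5901, 0.1857, 0.0313]
tool_rot: [[0.998, 0.003, 0.057], [-0.057, 0.001, 0.998], [0.003, -1.0, 0.001]]
ft_force: [0.0, 0.1, -0.2]
finger_gap: 0.0854
[0.59013233 0.18567704 0.03125615]
[[272.7786176  260.90762376]]
```

View pics/w2.png

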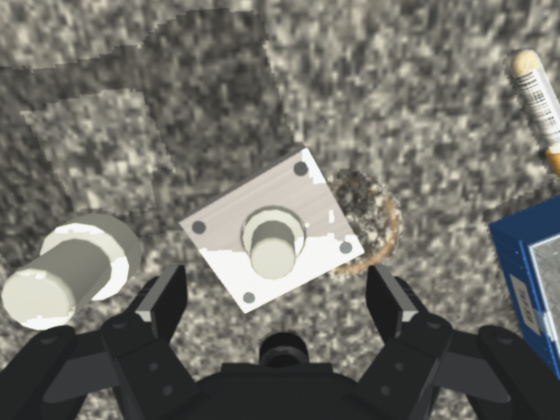

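The stem top shows at (272,258), 1–2 mm left of the midpoint between the fingers. I'll make a small correction, then close.

```bash
python3 -m creep '[-0.03,0.07,0.01,0,0,0,-1, 0,0,0,0,0,0,0, 0,0,0,0,0,0,0, 0,0,0,0,0,0,1, 0,0,0,0,0,0,1, 0,0,0,0,0,0,1, 0,0,0,0,0,0,1]' 35
python3 - <<'E'
from h import *
s,c,R,t=wrist(); print(s["tool_pos"],s["finger_gap"]);cv2.imwrite("pics/w3.png",c["frame"][:,:,::-1])
E
```

```text
clock: 5.2
tool_pos: [0.5868, 0.186, 0.0252]
tool_rot: [[0.998, 0.0, 0.057], [-0.057, -0.0, 0.998], [0.0, -1.0, -0.0]]
ft_force: [0.3, -0.2, 0.4]
finger_gap: -0.0001
[0.58681281 0.18595863 0.02518478] -0.00011096817254852404
```

View pics/w3.png

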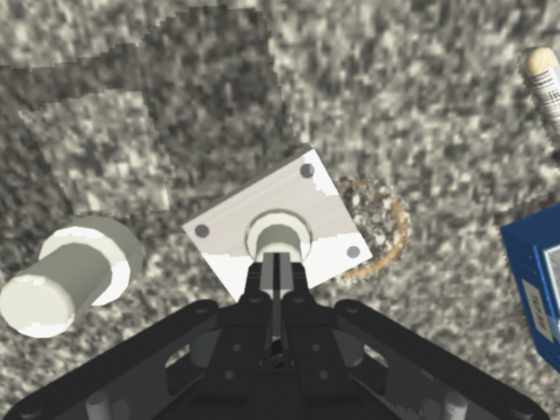

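Run:
```python
from h import *
s,c,R,t=wrist(); print(s["tool_pos"],c["intrinsics"],c["D"])
P=s["tool_pos"]; Y=s["tool_rot"][:,1]
print(proj(c,[P,P-.0187*Y,P-.03*Y],R,t))
print(proj(c,[[.588,.186,.024],[.588,.186,.054],[.588,.166,.024],[.588,.206,.024],[.568,.186,.024],[.608,.186,.024]],R,t))
cv2.imwrite("pics/w3c.png",cv2.resize(c["frame"][200:380,180:400,::-1],None,fx=3.3,fy=3.3,interpolation=cv2.INTER_CUBIC))
for n in ("scene","top"):
  c=capture(n); a={"scene":(150,235,215,315),"top":(140,240,180,290)}[n]
  cv2.imwrite(f"pics/{n}3.png",cv2.resize(c["frame"][a[0]:a[1],a[2]:a[3],::-1],None,fx=6,fy=6,interpolation=cv2.INTER_CUBIC))
  print(proj(c,[P],c["R"],c["t"]))
```

```text
[0.58679201 0.18593488 0.02518471] [[308.09354254   0.         276.15021068]
 [  0.         308.09354254 208.06286855]
 [  0.           0.           1.        ]] [0.01723899 0.         0.         0.         0.        ]
[[275.99668051 243.04840241]
 [276.0097942  257.04936439]
 [276.01913584 267.0316711 ]]
[[277.95484581 242.04933935]
 [278.32746775 265.6910059 ]
 [279.69952836 271.03435005]
 [276.09591853 211.16768835]
 [245.46898628 243.77100812]
 [310.55540666 240.33474854]]
[[261.32740662 190.55740086]]
[[229.38954334 185.69015077]]
```

View pics/w3c.png

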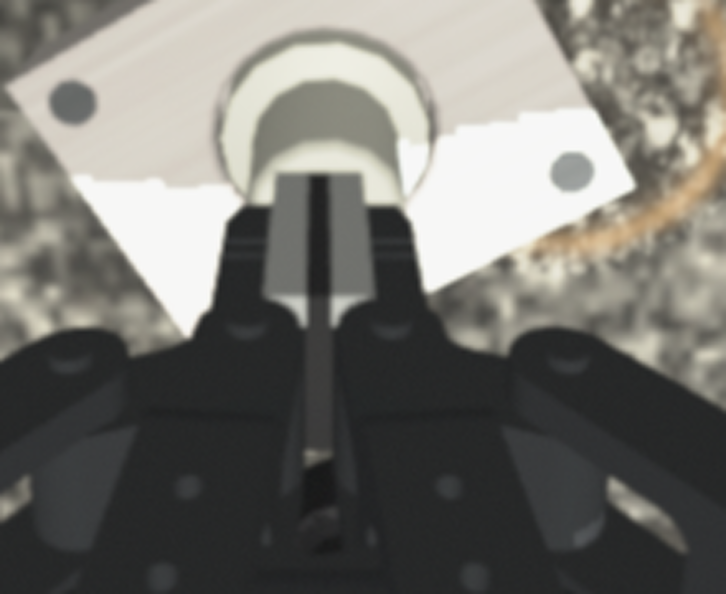

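View pics/scene3.png

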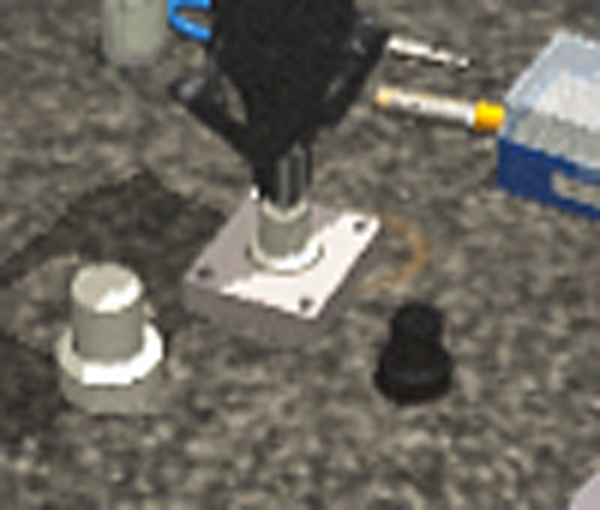

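View pics/top3.png

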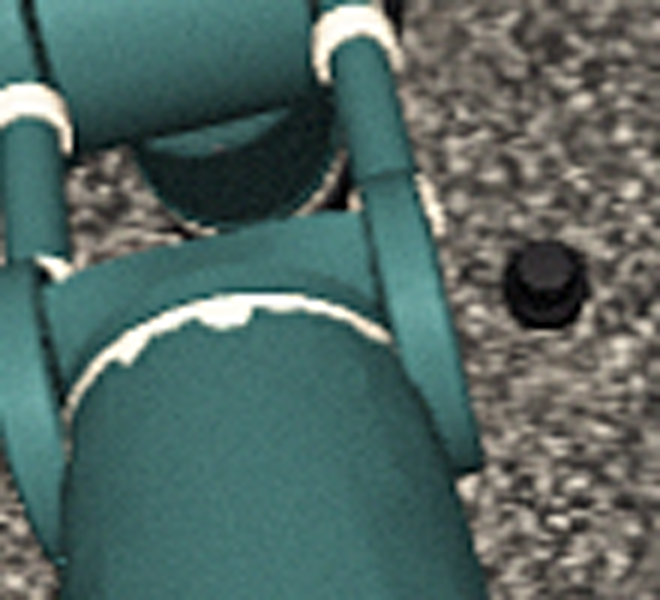

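The shut fingers show no gap, yet they appear right at the stem top even though the reported TCP z is 25 mm. Either they closed above the stem or the reported TCP doesn't match the real tips. I'll lift clear and look at the shut fingers in free air.

```bash
python3 -m creep '[0,-0.5,0,0,0,0,1, 0,-0.7,0,0,0,0,1, 0,0,0,0,0,0,1]'
python3 - <<'E'
from h import *
s,c,R,t=wrist(); P=s["tool_pos"]; Y=s["tool_rot"][:,1]; Z=s["tool_rot"][:,2]
print(P,s["finger_gap"])
print(proj(c,[P,P-.0187*Y,P-.03*Y,P+.011*Z,P-.03*Y+.011*Z],R,t))
cv2.imwrite("pics/w4c.png",cv2.resize(c["frame"][130:380,150:410,::-1],None,fx=2.3,fy=2.3,interpolation=cv2.INTER_CUBIC))
c=capture("scene"); a=(120,235,215,315)
cv2.imwrite(f"pics/scene4.png",cv2.resize(c["frame"][a[0]:a[1],a[2]:a[3],::-1],None,fx=5,fy=5,interpolation=cv2.INTER_CUBIC))
q=proj(c,[P,P-.03*Y],c["R"],c["t"]);print(q,(q-[215,120])*5)
E
```

```text
clock: 5.78
tool_pos: [0.5904, 0.1869, 0.1019]
tool_rot: [[0.998, 0.008, 0.057], [-0.057, 0.002, 0.998], [0.008, -1.0, 0.003]]
ft_force: [-0.1, -0.0, 0.2]
finger_gap: 0.0001
[0.59036811 0.18694449 0.10188797] 8.054438209940301e-05
[[276.00881629 243.0434649 ]
 [276.0232014  257.04385073]
 [276.03344992 267.0257393 ]
 [276.0064301  226.19776695]
 [276.03117051 247.59438975]]
[[261.99753973 170.83277887]
 [261.94903436 162.95891795]] [[234.98769866 254.16389434]
 [234.74517182 214.79458976]]
```

View pics/w4c.png

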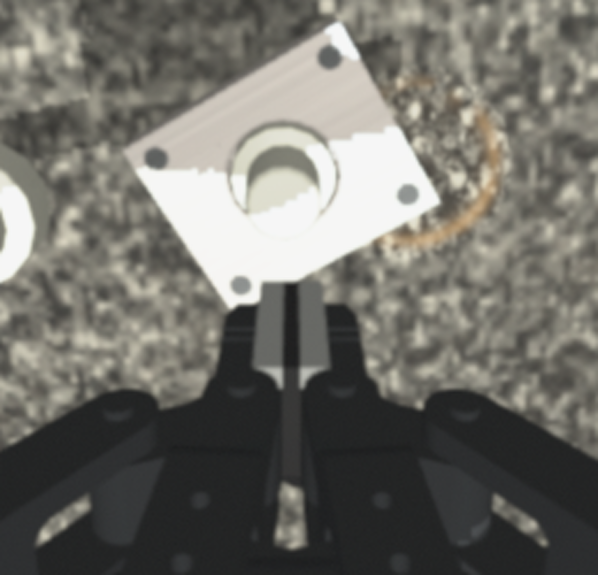

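View pics/scene4.png

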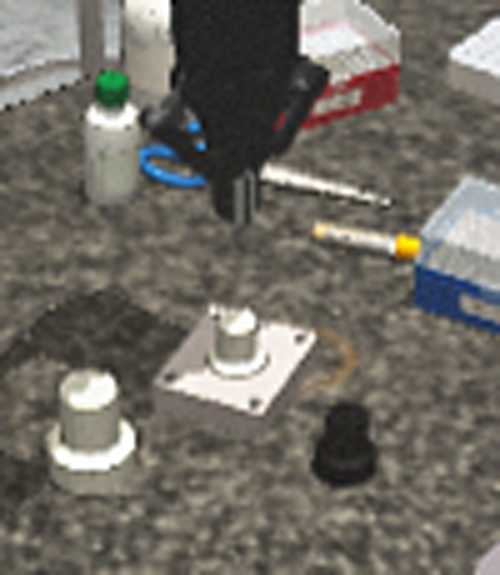

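In free air the shut fingertips appear at wrist (276,253) and scene (263,164). That puts them about 25 mm behind the reported TCP, so the fingers closed just above the stem. The casting is undisturbed. I'll reopen and go about 24 mm deeper, checking by camera before closing.

```bash
python3 -m creep '[0.03,0,0,0,0,0,-1, 0,0,0,0,0,0,-1, 0,0,0,0,0,0,-1, 0,0.5,0,0,0,0,-1, 0,0.5,0,0,0,0,-1, 0,0.2,0,0,0,0,-1, 0,0.1,0,0,0,0,-1, 0,0,0,0,0,0,-1, 0,0,0,0,0,0,-1]'
python3 - <<'E'
from h import *
s,c,R,t=wrist(); P=s["tool_pos"]; print(P,s["finger_gap"])
cv2.imwrite("pics/w5.png",c["frame"][:,:,::-1])
c=capture("scene"); a=(120,235,215,315)
cv2.imwrite(f"pics/scene5.png",cv2.resize(c["frame"][a[0]:a[1],a[2]:a[3],::-1],None,fx=5,fy=5,interpolation=cv2.INTER_CUBIC))
E
```

```text
clock: 7.0
tool_pos: [0.5897, 0.1861, 0.0204]
tool_rot: [[0.998, 0.002, 0.057], [-0.057, 0.001, 0.998], [0.002, -1.0, 0.001]]
ft_force: [-0.2, -0.3, 1.0]
finger_gap: 0.0852
[0.58965783 0.18614375 0.02044606] 0.08516506272765975
```

View pics/w5.png

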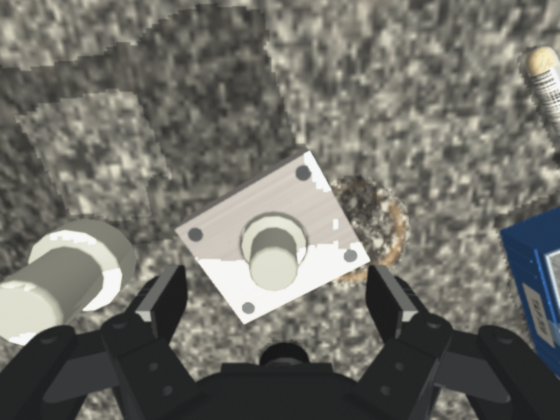

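View pics/scene5.png

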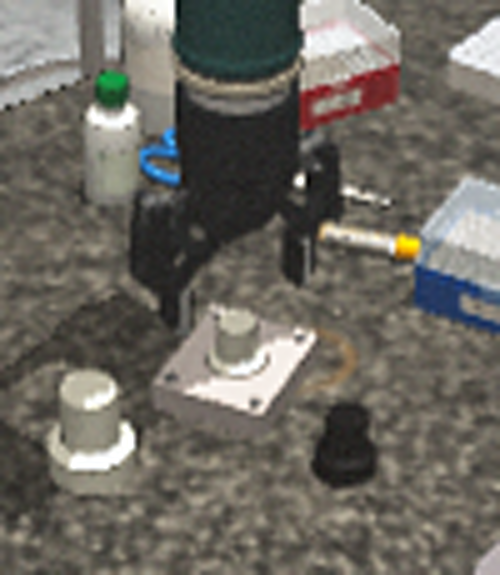

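```bash
python3 -m creep '[0,0.25,0,0,0,0,-1, 0,0.12,0,0,0,0,-1, 0,0,0,0,0,0,-1, 0,0,0,0,0,0,0, 0,0,0,0,0,0,0, 0,0,0,0,0,0,0.3, 0,0,0,0,0,0,1, 0,0,0,0,0,0,1, 0,0,0,0,0,0,1]' 35
python3 - <<'E'
from h import *
s,c,R,t=wrist(); P=s["tool_pos"]; print(P,s["finger_gap"],s["ft_force"])
cv2.imwrite("pics/w6.png",c["frame"][:,:,::-1])
c=capture("scene"); a=(120,235,215,315)
cv2.imwrite(f"pics/scene6.png",cv2.resize(c["frame"][a[0]:a[1],a[2]:a[3],::-1],None,fx=5,fy=5,interpolation=cv2.INTER_CUBIC))
E
```

```text
clock: 8.22
tool_pos: [0.5891, 0.186, -0.0025]
tool_rot: [[0.998, 0.001, 0.057], [-0.057, 0.0, 0.998], [0.001, -1.0, 0.0]]
ft_force: [-0.7, 0.1, 3.2]
finger_gap: 0.0256
[ 0.58911263  0.18597408 -0.00249164] 0.02559972232684576 [-0.70252778  0.05348407  3.2065451 ]
```

View pics/w6.png

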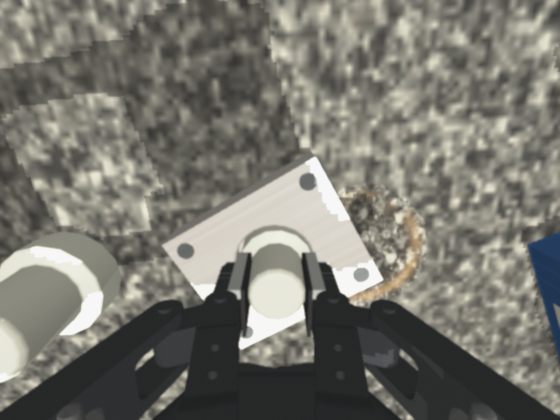

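View pics/scene6.png

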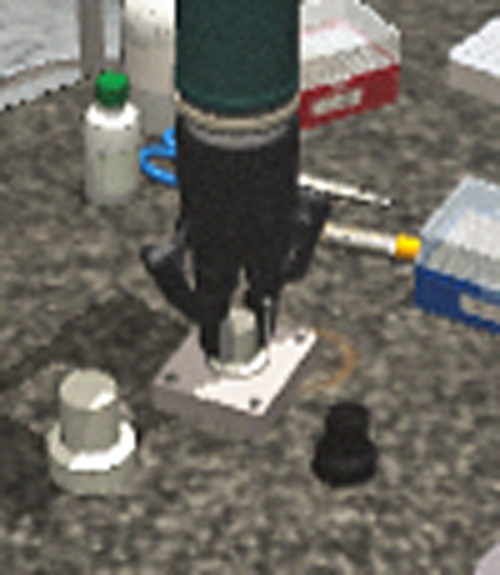

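The stem is gripped at a gap of 25.6 mm, with the pads on both sides. Next I lift.

```bash
python3 -m creep '[0,-0.15,0,0,0,0,1, 0,-0.3,0,0,0,0,1, 0,-0.5,0,0,0,0,1, 0,-0.5,0,0,0,0,1, 0,-0.3,0,0,0,0,1, 0,0,0,0,0,0,1, 0,0,0,0,0,0,1]' 45
python3 - <<'E'
from h import *
s,c,R,t=wrist(); P=s["tool_pos"]; print(P,s["finger_gap"],s["ft_force"])
cv2.imwrite("pics/w7.png",c["frame"][:,:,::-1])
c=capture("top"); cv2.imwrite("pics/top7.png",cv2.resize(c["frame"][100:260,280:440,::-1],None,fx=3.7,fy=3.7,interpolation=cv2.INTER_CUBIC))
E
```

```text
clock: 9.2
tool_pos: [0.5876, 0.1856, 0.1009]
tool_rot: [[0.998, -0.002, 0.057], [-0.057, -0.001, 0.998], [-0.002, -1.0, -0.001]]
ft_force: [0.0, -0.4, -1.2]
finger_gap: 0.0248
[0.58762288 0.18558487 0.10091909] 0.024797787176052914 [ 0.01157958 -0.38646587 -1.18686387]
```

View pics/w7.png

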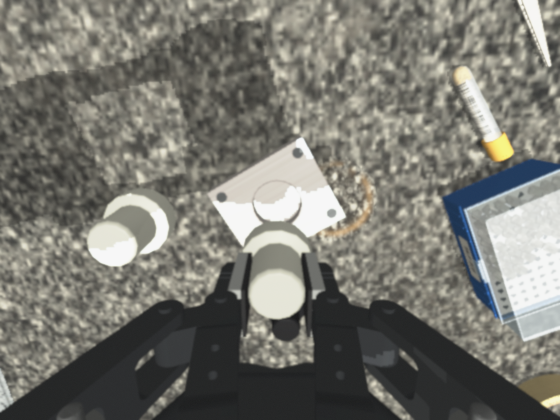

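View pics/top7.png

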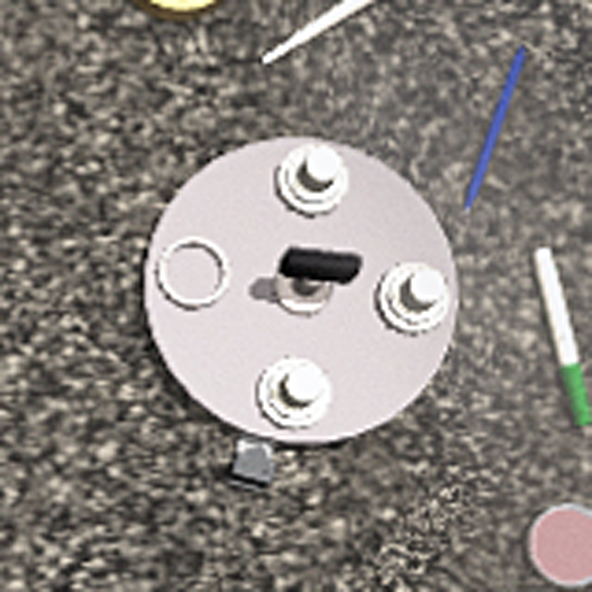

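The casting is out and held; the cavity at (277,200) is empty. I'll move it over the carousel, a little beyond the seat, so the wrist camera can see the empty ring.

```bash
python3 -m creep '[0.05,-0.35,-0.3,0,0,0,1, 0.1,-0.32,-0.6,0,0,0,1, 0.13,0,-0.8,0,0,0,1, 0.14,0,-0.9,0,0,0,1, 0.14,0,-0.9,0,0,0,1, 0.13,0,-0.8,0,0,0,1, 0.1,0,-0.6,0,0,0,1, 0.05,0,-0.35,0,0,0,1, 0.02,0,-0.14,0,0,0,1, 0,0,0,0,0,0,1, 0,0,0,0,0,0,1]'
python3 - <<'E'
from h import *
s,c,R,t=wrist(); P=s["tool_pos"]; print(P,s["finger_gap"],s["ft_force"])
cv2.imwrite("pics/w8.png",c["frame"][:,:,::-1])
for z in (.04,): print(proj(c,[.622,-.088,z],R,t))
E
```

```text
clock: 10.68
tool_pos: [0.6215, -0.1387, 0.1422]
tool_rot: [[0.998, -0.0, 0.056], [-0.056, 0.001, 0.998], [-0.0, -1.0, 0.001]]
ft_force: [-0.3, 0.7, -0.6]
finger_gap: 0.0248
[ 0.62154787 -0.13868452  0.14215639] 0.02480307960065983 [-0.2535832   0.66359212 -0.5587747 ]
[[273.27661995 141.80494678]]
```

View pics/w8.png

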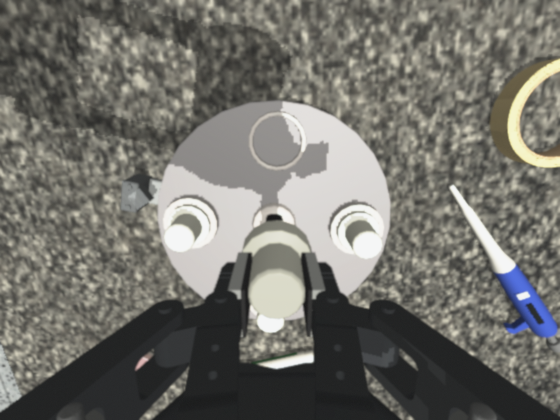

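The empty ring is at (277,140), with fixed castings at (188,225) and (357,230), and the pointer at (138,190). I'll enlarge it for accurate measurement.

Run:
```python
from h import *
im=cv2.imread("pics/w8.png")
cv2.imwrite("pics/w8a.png",cv2.resize(im[90:280,120:400],None,fx=2.8,fy=2.8,interpolation=cv2.INTER_CUBIC))
cv2.imwrite("pics/w8b.png",cv2.resize(im[105:175,235:320],None,fx=8,fy=8,interpolation=cv2.INTER_CUBIC))
```

View pics/w8a.png

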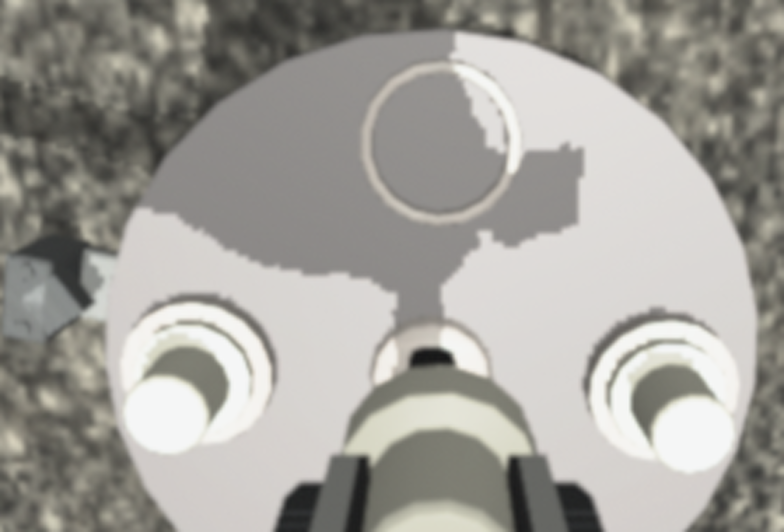

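View pics/w8b.png

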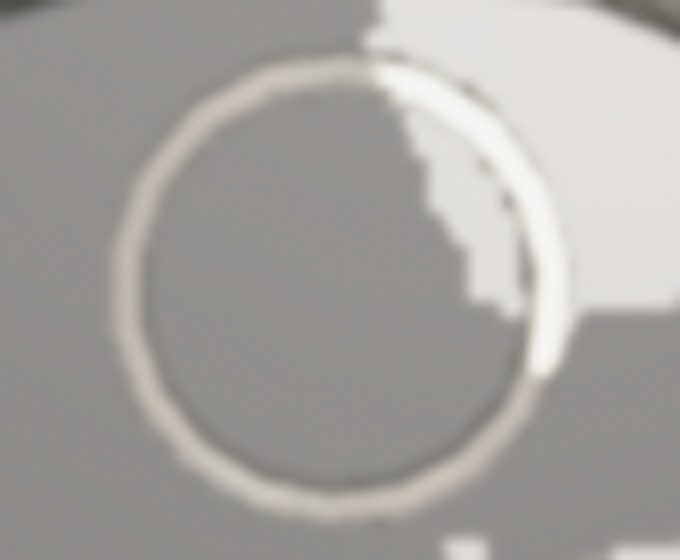

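```bash
cat > fit.py <<'E'
from h import *
from scipy.optimize import least_squares
c=capture("wrist"); s=readout.read_state()
def circ(pts,z,r,R,t,c):
    W=np.array([at(c,p,z,R,t)[:2] for p in pts])
    o=least_squares(lambda q:np.hypot(*(W-q).T)-r,W.mean(0),loss="soft_l1",f_scale=.001)
    return o.x.round(4),(np.hypot(*(W-o.x).T)-r).round(4), np.hypot(*(W-o.x).T).mean()
E
python3 - <<'E'
from fit import *
s,c,R,t=wrist()
f=lambda p:(p[0]/2.8+120-.32,p[1]/2.8+90-.32)
g=lambda p:(p[0]/8+235-.44,p[1]/8+105-.44)
print(circ([f(p) for p in [(107,300),(135,210),(215,105),(330,45),(455,32),(600,85),(700,185),(745,270),(757,330)]],.03,.115,R,t,c))
print("seat in",circ([g(p) for p in [(143,280),(530,280),(330,82),(335,490),(200,430),(185,150),(480,430)]],.04,.022,R,t,c))
print("seat out",circ([g(p) for p in [(112,280),(573,280),(330,57),(335,520),(175,455),(160,150),(510,445)]],.04,.026,R,t,c))
print("L",circ([f(p) for p in [(122,370),(275,370),(195,303),(205,441)]],.04,.026,R,t,c))
print("R",circ([f(p) for p in [(588,385),(740,385),(660,322),(665,460)]],.04,.026,R,t,c))
print("ptr",at(c,f((108,285)),.03,R,t))
c=capture("top"); h=lambda p:(p[0]/3.7+280-.36,p[1]/3.7+100-.36)
print("top deck",circ([h(p) for p in [(145,290),(460,290),(302,136),(302,445)]],.03,.115,c["R"],c["t"],c))
for n,p in dict(seat=(192,272),A=(312,180),B=(413,298),C=(295,392)).items(): print(n,at(c,h(p),.038).round(4))
print(at(c,h((323,262)),.109))
E
```

```text
(array([ 0.6164, -0.1699]), array([-0.0017, -0.0012,  0.0006,  0.001 ,  0.0012, -0.0009, -0.0023,
       -0.0004,  0.0004]), np.float64(0.11462510323784571))
seat in (array([ 0.6252, -0.0873]), array([-0.0007, -0.001 , -0.0003, -0.    , -0.0003,  0.0001, -0.    ]), np.float64(0.0216711347150706))
seat out (array([ 0.6259, -0.0878]), array([-0.0006, -0.001 , -0.0013, -0.001 , -0.0001, -0.0011, -0.0012]), np.float64(0.025095610321145847))
L (array([ 0.5394, -0.1595]), array([-0.0001, -0.0001, -0.001 , -0.0011]), np.float64(0.02541050871760999))
R (array([ 0.6968, -0.1752]), array([-0.    , -0.    , -0.0005, -0.0005]), np.float64(0.025733405982473437))
ptr [ 0.50998233 -0.12937036  0.03      ]
top deck (array([ 0.6168, -0.1687]), array([-0.    , -0.    ,  0.0006,  0.0006]), np.float64(0.11528618493228904))
seat [ 0.6246 -0.0869  0.038 ]
A [ 0.696  -0.1748  0.038 ]
B [ 0.6092 -0.2469  0.038 ]
C [ 0.5381 -0.1607  0.038 ]
[ 0.6148729  -0.16673508  0.109     ]
```

Run:
```python
from h import *
s,c,R,t=wrist(); P=s["tool_pos"]; M=s["tool_rot"]
im=c["frame"][:,:,::-1].copy(); S=5
x0,y0=225,205
big=cv2.resize(im[y0:y0+125,x0:x0+110],None,fx=S,fy=S,interpolation=cv2.INTER_CUBIC)
a=np.linspace(0,2*np.pi,60)
for h,r,col in [(.0105,.02,(0,0,255)),(.0265,.02,(0,255,255)),(.0265,.013,(255,0,0)),(.0565,.013,(0,255,0))]:
    X=np.array([P+M@np.array([r*np.cos(k),-h,r*np.sin(k)]) for k in a])
    p=(proj(c,X,R,t)-[x0-.5,y0-.5])*S
    cv2.polylines(big,[p.astype(int).reshape(-1,1,2)],True,col,1)
cv2.imwrite("pics/w8m.png",big)
```

```text
(no output)
```

View pics/w8m.png

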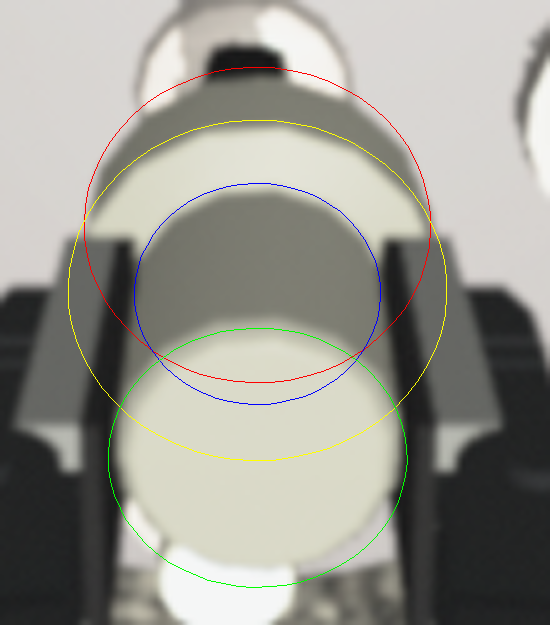

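Run:
```python
from h import *
from scipy.optimize import least_squares
s,c,R,t=wrist(); P=s["tool_pos"]; M=s["tool_rot"]
a=np.linspace(0,2*np.pi,181)
def ext(h,r,dx,dz,):
    X=np.array([P+M@np.array([dx+r*np.cos(k),-h,dz+r*np.sin(k)]) for k in a])
    p=(proj(c,X,R,t)-[224.5,204.5])*5
    return p[:,0].min(),p[:,0].max(),p[:,1].min(),p[:,1].max()
def res(q):
    h0,dx,dz,tl=q
    A=ext(h0,.02,dx,dz-tl*.02); B=ext(h0+.016,.02,dx,dz); C=ext(h0+.016,.013,dx,dz); D=ext(h0+.046,.013,dx,dz+tl*.03)
    return [A[2]-73,B[2]-127,C[2]-193,D[0]-118,D[1]-400,D[2]-320,D[3]-570,tl*300]
o=least_squares(res,[.0105,0,0,0]); print(o.x,np.round(o.fun,1))
```

```text
[ 0.00348448  0.00012043 -0.00355323  0.00322465] [ 3.2 -0.2 -6.  -0.3  0.3  3.4 -0.8  1. ]
```

```bash
python3 -m creep '[0.02,0,0.3,0,0,0,1, 0,0,0.45,0,0,0,1, 0,0,0.14,0,0,0,1, 0,0.4,0,0,0,0,1, 0,0.6,0,0,0,0,1, 0,0.4,0,0,0,0,1, 0,0.27,0,0,0,0,1, 0,0,0,0,0,0,1, 0,0,0,0,0,0,1]'
cat > look.py <<'E'
import sys
from h import *
n=sys.argv[1]
s,c,R,t=wrist(); P=s["tool_pos"]; print(P,s["finger_gap"],s["ft_force"].round(2))
cv2.imwrite(f"pics/w{n}.png",cv2.resize(c["frame"][160:310,180:380,::-1],None,fx=4,fy=4,interpolation=cv2.INTER_CUBIC))
c=capture("scene"); a=(160,290,290,410)
cv2.imwrite(f"pics/s{n}.png",cv2.resize(c["frame"][a[0]:a[1],a[2]:a[3],::-1],None,fx=5,fy=4.6,interpolation=cv2.INTER_CUBIC))
E
python3 look.py 9
```

```text
clock: 12.1
tool_pos: [0.6269, -0.0869, 0.0431]
tool_rot: [[0.998, 0.002, 0.057], [-0.057, -0.0, 0.998], [0.002, -1.0, -0.0]]
ft_force: [0.3, -0.1, 0.1]
finger_gap: 0.0247
[ 0.62694718 -0.0869012   0.04314478] 0.024697378935593792 [ 0.33 -0.09  0.15]
```

View pics/w9.png

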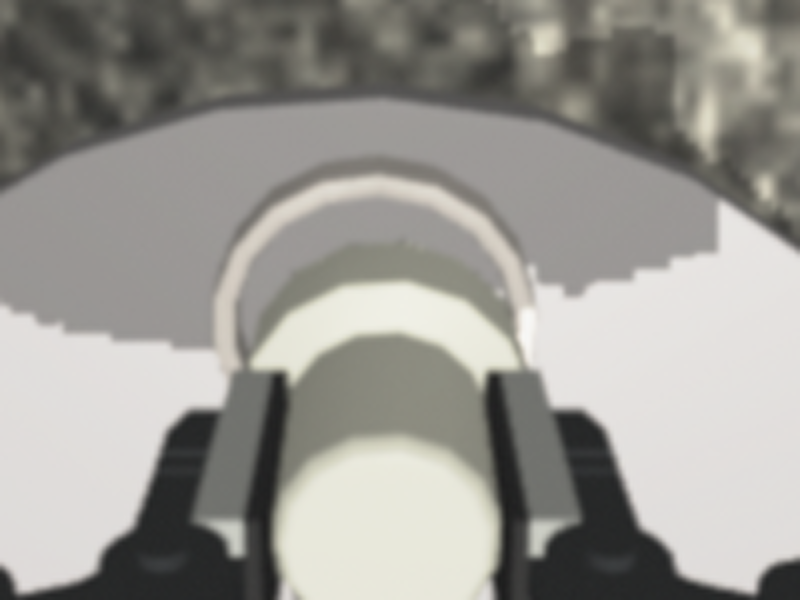

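View pics/s9.png

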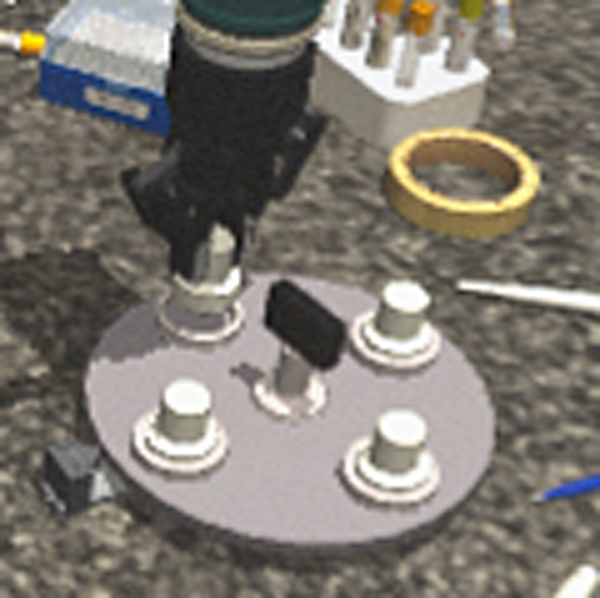

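Run:
```python
from h import *
s,c,R,t=wrist(); P=s["tool_pos"]; print(P); M=s["tool_rot"]
f=lambda p:(p[0]/4+180-.375,p[1]/4+160-.375)
for e in (0,.003,.006):
    g=lambda p,z:(M.T@(at(c,f(p),z-e,R,t)-P)*1000).round(1)
    print(e,"ring in near",g((378,192),.04),"out",g((378,175),.04),"inL",g((240,320),.04),"inR",g((518,320),.04),
     "foot bot near",g((387,243),P[2]+.0105),"foot top near",g((387,283),P[2]+.0265),"stem base",g((387,335),P[2]+.0265),"cap near",g((387,440),P[2]+.0565),"capL",g((275,520),P[2]+.0565),"capR",g((500,520),P[2]+.0565))
```

```text
[ 0.62724311 -0.0869805   0.04359823]
0 ring in near [-1.1  3.6 21.5] out [-1.1  3.6 24.2] inL [-22.6   3.5   0.7] inR [20.6  3.7  0.7] foot bot near [  0.2 -10.5  18.6] foot top near [  0.2 -26.5  19. ] stem base [  0.2 -26.5  11.8] cap near [  0.1 -56.5  13.2] capL [-11.9 -56.5   3.6] capR [ 12.3 -56.5   3.5]
0.003 ring in near [-1.1  6.6 20.6] out [-1.1  6.6 23.3] inL [-22.9   6.5  -0.6] inR [20.9  6.7 -0.6] foot bot near [ 0.2 -7.5 17.5] foot top near [  0.2 -23.5  17.8] stem base [  0.2 -23.5  10.4] cap near [  0.1 -53.5  11.6] capL [-12.2 -53.5   1.7] capR [ 12.7 -53.5   1.6]
0.006 ring in near [-1.2  9.6 19.6] out [-1.2  9.6 22.4] inL [-23.3   9.5  -1.9] inR [21.3  9.7 -2. ] foot bot near [ 0.2 -4.5 16.4] foot top near [  0.2 -20.5  16.6] stem base [  0.2 -20.5   9. ] cap near [  0.1 -50.5   9.9] capL [-12.6 -50.5  -0.2] capR [ 13.  -50.5  -0.3]
```

```bash
python3 -m creep '[-0.02,0.08,0.015,0,0,0,1, 0,0.08,0,0,0,0,1, 0,0,0,0,0,0,1, 0,0,0,0,0,0,1, 0,0,0,0,0,0,1]'
python3 look.py 10
```

```text
clock: 12.88
tool_pos: [0.6249, -0.0858, 0.0325]
tool_rot: [[0.998, 0.0, 0.057], [-0.057, -0.0, 0.998], [0.0, -1.0, -0.0]]
ft_force: [0.3, 0.1, -1.1]
finger_gap: 0.0243
[ 0.62488801 -0.08579421  0.0324756 ] 0.024327958052261168 [ 0.33  0.08 -1.13]
```

View pics/w10.png

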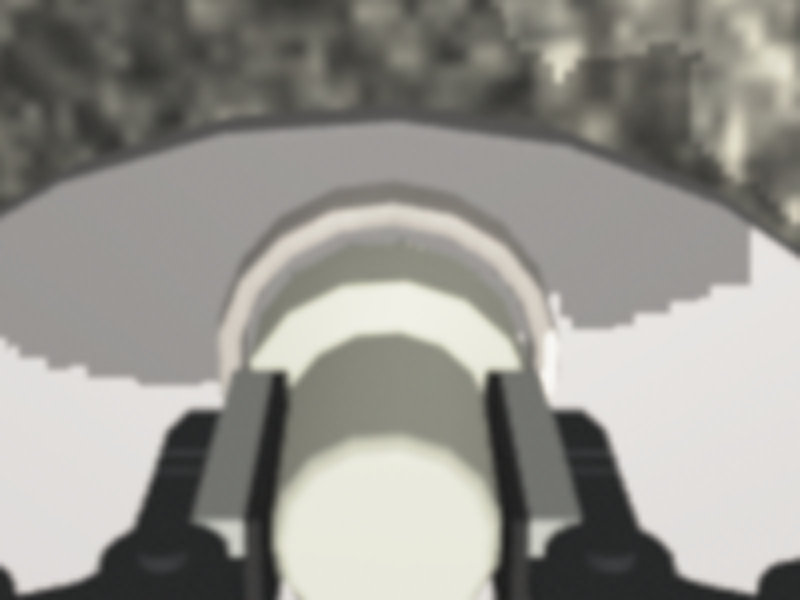

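View pics/s10.png

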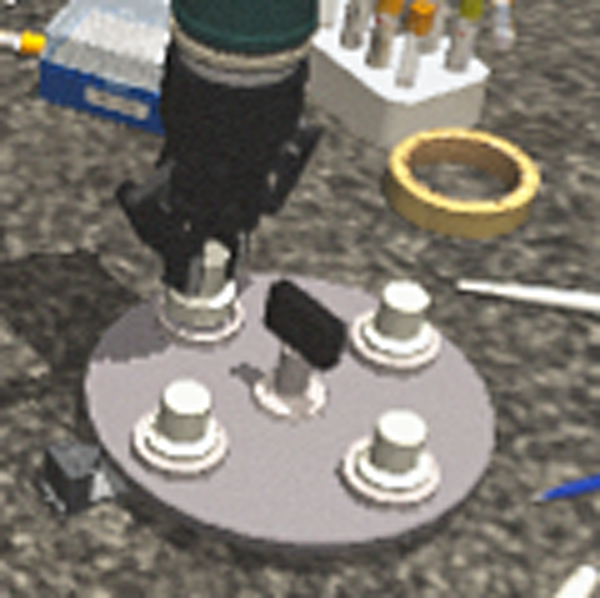

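Run:
```python
from h import *
s,c,R,t=wrist(); P=s["tool_pos"]; print(P); M=s["tool_rot"]
cv2.imwrite("pics/w10b.png",cv2.resize(c["frame"][195:265,230:325,::-1],None,fx=8,fy=8,interpolation=cv2.INTER_CUBIC))
f=lambda p:(p[0]/4+180-.375,p[1]/4+160-.375)
for e in (0,.003,.006):
    g=lambda p,z:(M.T@(at(c,f(p),z-e,R,t)-P)*1000).round(1)
    print(e,"ring in near",g((390,227),.04),"out",g((390,204),.04),"outL",g((219,350),.04),"outR",g((555,350),.04),
     "foot bot near",g((387,243),P[2]+.0105),"foot top near",g((387,283),P[2]+.0265))
```

```text
[ 0.62487575 -0.08577336  0.03251507]
0 ring in near [ 0.6 -7.5 19.9] out [ 0.6 -7.5 23.3] outL [-24.4  -7.5   0.8] outR [24.8 -7.5  0.8] foot bot near [  0.2 -10.5  18.5] foot top near [  0.2 -26.5  19. ]
0.003 ring in near [ 0.7 -4.5 18.8] out [ 0.6 -4.5 22.3] outL [-24.8  -4.5  -0.6] outR [25.3 -4.5 -0.6] foot bot near [ 0.2 -7.5 17.5] foot top near [  0.2 -23.5  17.8]
0.006 ring in near [ 0.7 -1.5 17.8] out [ 0.7 -1.5 21.3] outL [-25.3  -1.5  -2. ] outR [25.7 -1.5 -2. ] foot bot near [ 0.2 -4.5 16.4] foot top near [  0.2 -20.5  16.6]
```

View pics/w10b.png

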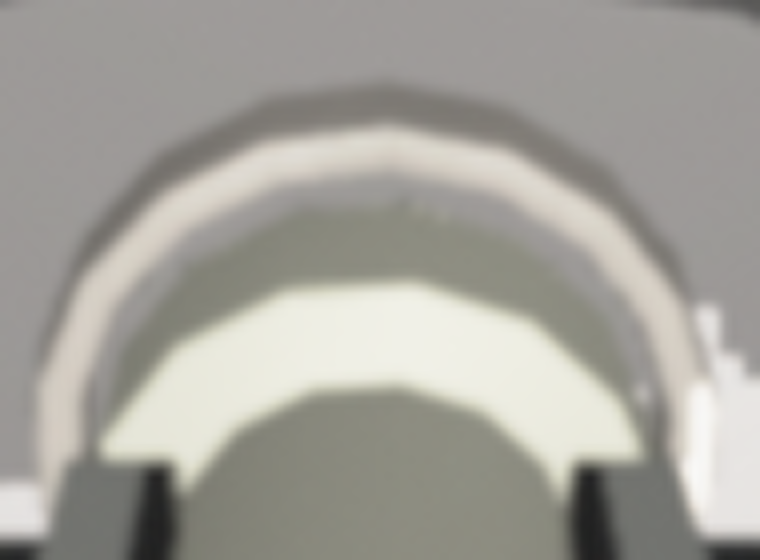

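```bash
python3 -m creep '[0,0,-0.011,0,0,0,1, 0,0,0,0,0,0,1, 0,0.06,0,0,0,0,1, 0,0.05,0,0,0,0,1, 0,0,0,0,0,0,1, 0,0,0,0,0,0,1]'
python3 look.py 11
```

```text
clock: 13.78
tool_pos: [0.6247, -0.0864, 0.0257]
tool_rot: [[0.998, -0.0, 0.057], [-0.057, 0.0, 0.998], [-0.0, -1.0, 0.0]]
ft_force: [-0.0, 0.8, -0.4]
finger_gap: 0.0247
[ 0.62465104 -0.08640436  0.0256688 ] 0.024698295237311502 [-0.01  0.83 -0.37]
```

View pics/w11.png

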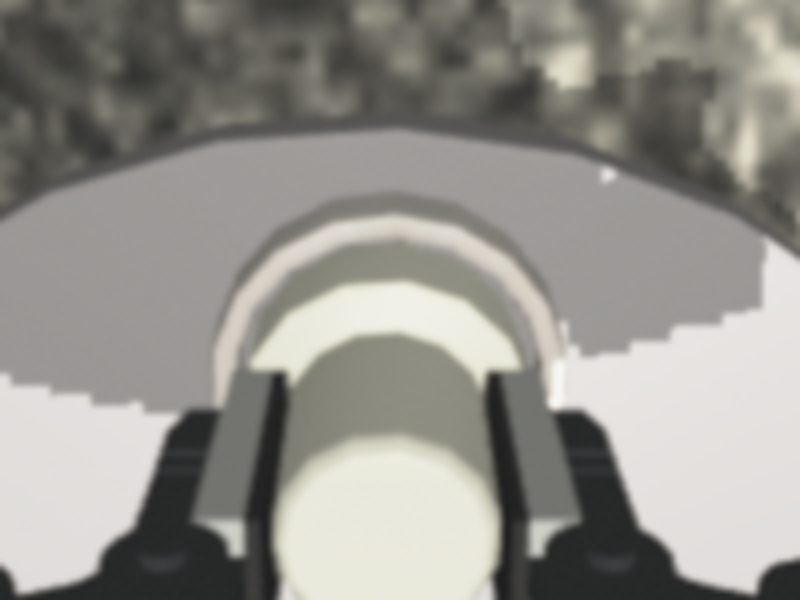

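View pics/s11.png

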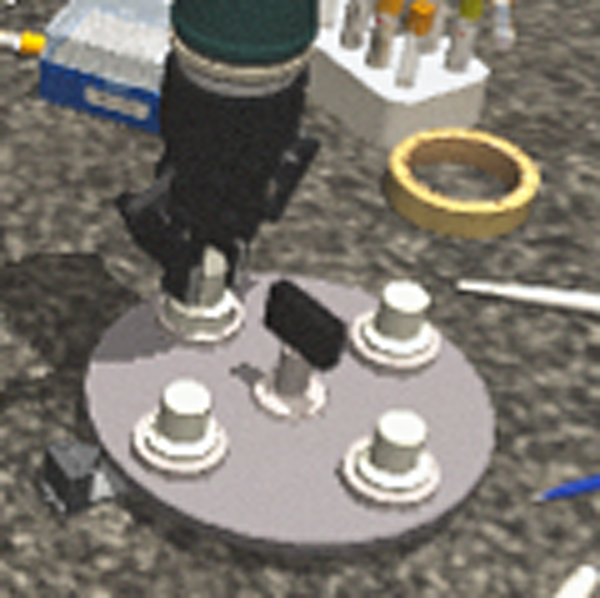

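```bash
python3 -m creep '[0,0.04,0,0,0,0,1, 0,0.04,0,0,0,0,1, 0,0,0,0,0,0,1, 0,0,0,0,0,0,1]'
python3 look.py 12
```

```text
clock: 14.38
tool_pos: [0.6247, -0.0864, 0.0209]
tool_rot: [[0.998, -0.0, 0.057], [-0.057, -0.0, 0.998], [-0.0, -1.0, -0.0]]
ft_force: [-0.2, -0.5, 0.5]
finger_gap: 0.025
[ 0.62467385 -0.08641808  0.020927  ] 0.025038731756204472 [-0.24 -0.48  0.49]
```

View pics/w12.png

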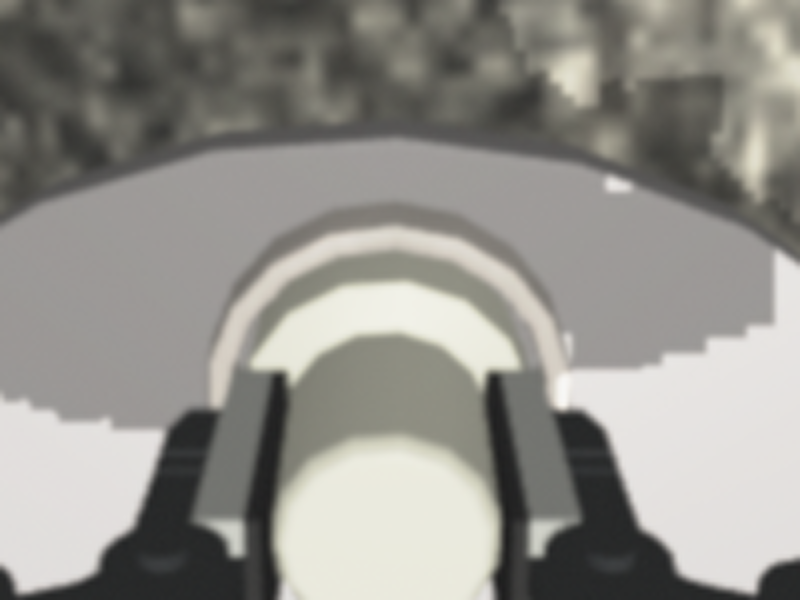

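View pics/s12.png

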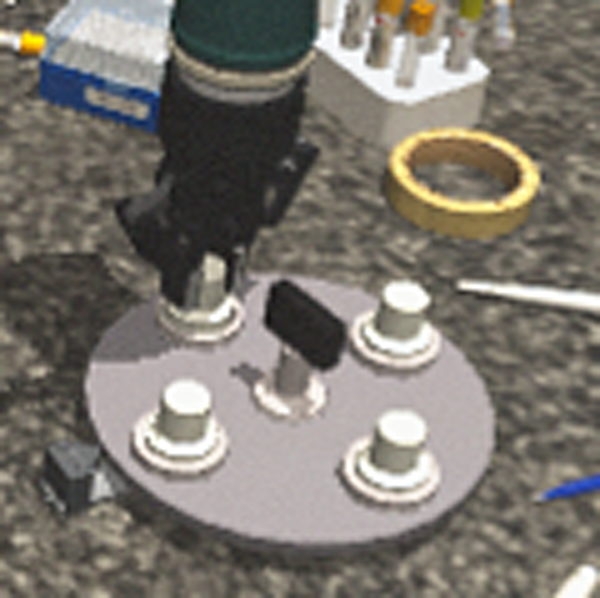

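The foot is now below the rim and clear all round. I'll make small steps down until it touches.

```bash
python3 -m creep '[0,0.02,0,0,0,0,1, 0,0,0,0,0,0,1]'; python3 -m creep '[0,0.02,0,0,0,0,1, 0,0,0,0,0,0,1]'
```

```text
clock: 14.72
tool_pos: [0.6246, -0.0864, 0.0197]
tool_rot: [[0.998, -0.0, 0.057], [-0.057, 0.0, 0.998], [-0.0, -1.0, 0.0]]
ft_force: [-0.9, 0.4, -0.6]
finger_gap: 0.0251
clock: 14.98
tool_pos: [0.6252, -0.0865, 0.0196]
tool_rot: [[0.998, 0.001, 0.057], [-0.057, -0.0, 0.998], [0.001, -1.0, -0.0]]
ft_force: [-1.8, 0.8, 5.2]
finger_gap: 0.0247
```

Contact at 5 N, at the height worked out for the seat floor. Releasing.

```bash
python3 -m creep '[0,0,0,0,0,0,0, 0,0,0,0,0,0,0, 0,0,0,0,0,0,-0.5, 0,0,0,0,0,0,-0.5, 0,0,0,0,0,0,-0.5]'
python3 look.py 13
```

```text
clock: 15.6
tool_pos: [0.6246, -0.0864, 0.0185]
tool_rot: [[0.998, -0.0, 0.057], [-0.057, 0.0, 0.998], [-0.0, -1.0, 0.0]]
ft_force: [-0.3, 0.2, 0.2]
finger_gap: 0.064
[ 0.62463444 -0.08639354  0.01847299] 0.06399673896840326 [-0.31  0.15  0.19]
```

View pics/w13.png

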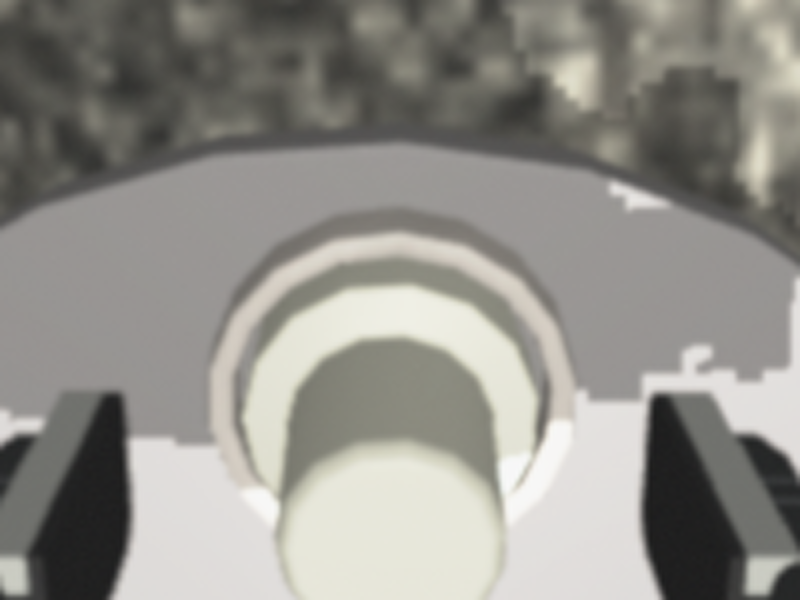

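View pics/s13.png

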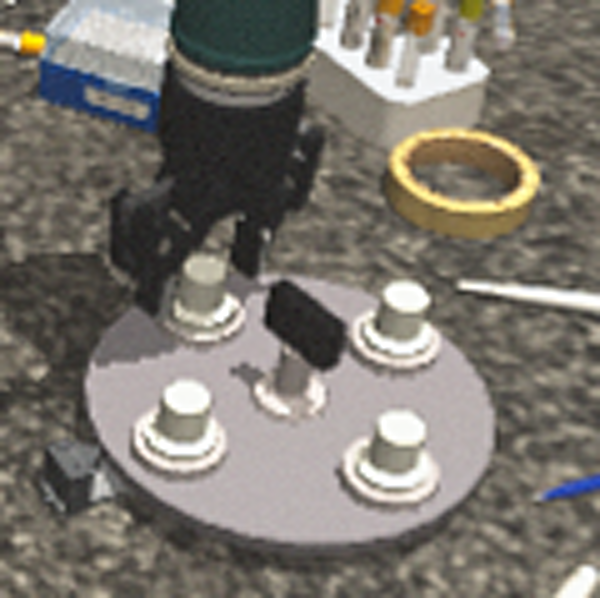

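The casting stands concentric in its ring, released and upright. I'll lift clear and move over the bar.

```bash
python3 -m creep '[0,-0.3,0,0,0,0,-0.5, 0,-0.6,0,0,0,0,-0.5, 0,-0.6,0,0,0,0,-0.5, 0,-0.36,0,0,0,0,-0.5, -0.03,0,-0.4,0,0.5,0,-0.5, 0,0,-0.5,0,0,0,-0.5, 0,0,-0.3,0,0,0,-0.5, 0,0,-0.15,0,0,0,-0.5, 0,0,0,0,0,0,-0.5, 0,0,0,0,0,0,-0.5]'
python3 - <<'E'
from h import *
s,c,R,t=wrist(); P=s["tool_pos"]; print(P,s["q"],s["tool_rot"])
cv2.imwrite("pics/w14.png",c["frame"][:,:,::-1])
E
```

```text
clock: 16.95
tool_pos: [0.616, -0.1663, 0.13]
tool_rot: [[0.995, -0.0, 0.097], [-0.097, 0.001, 0.995], [-0.0, -1.0, 0.001]]
ft_force: [0.4, 0.7, 0.2]
finger_gap: 0.0643
[ 0.61601028 -0.16630058  0.13004431] [-3.02971471e-01  2.46208818e-01  1.75928220e+00  4.80696160e-04
  1.13655497e+00 -2.06510541e-01] [[ 9.95331689e-01 -3.02543929e-04  9.65128842e-02]
 [-9.65127078e-02  5.51465761e-04  9.95331600e-01]
 [-3.54355084e-04 -9.99999802e-01  5.19692014e-04]]
```

View pics/w14.png

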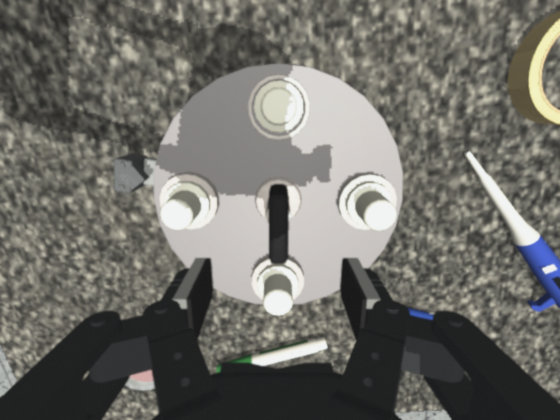

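The bar is upright in the image at col 278, rows 188–262, centred between the fingers at cols 205 and 345. The loaded casting is at (278,105), and the pointer at (130,173). Next I measure the axis and the turn.

Run:
```python
from h import *
im=cv2.imread("pics/w14.png")
cv2.imwrite("pics/w14a.png",cv2.resize(im[60:320,100:420],None,fx=2.3,fy=2.3,interpolation=cv2.INTER_CUBIC))
cv2.imwrite("pics/w14b.png",cv2.resize(im[140:205,100:180],None,fx=8,fy=8,interpolation=cv2.INTER_CUBIC))
```

```text
(no output)
```

View pics/w14a.png

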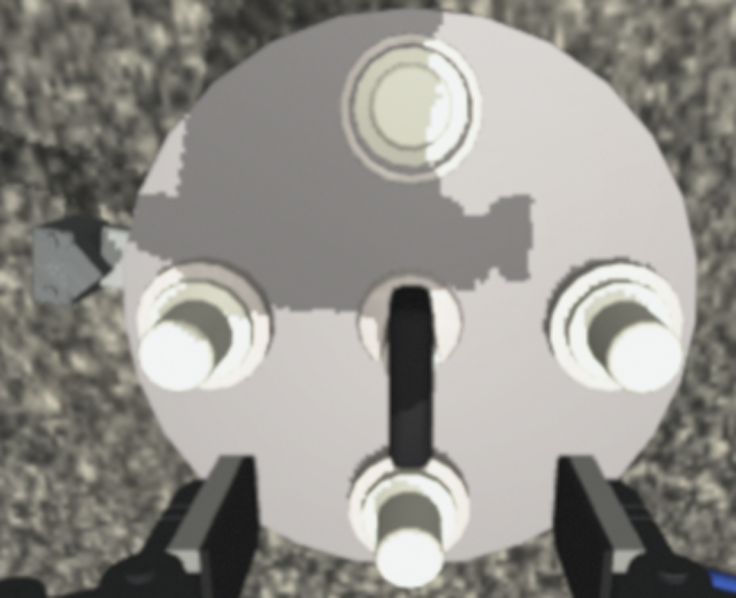

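View pics/w14b.png

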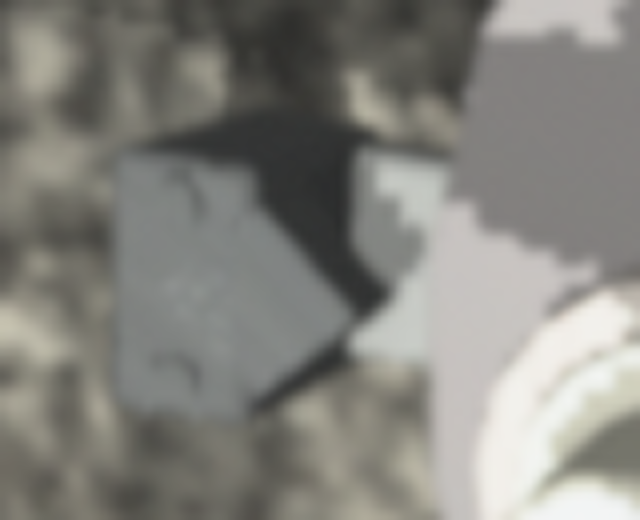

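Run:
```python
from fit import *
s,c,R,t=wrist(); P=s["tool_pos"]; M=s["tool_rot"]
f=lambda p:(p[0]/2.3+100-.28,p[1]/2.3+60-.28)
g=lambda p:(p[0]/8+100-.44,p[1]/8+140-.44)
for e in (0,.004):
    C=lambda L,r,z:circ([f(p) for p in L],z-e,r,R,t,c)
    A={}
    for n,L in dict(L=[(137,325),(272,325),(205,391)],Rr=[(548,325),(684,325),(617,391)],S=[(341,108),(482,108),(411,35),(411,182)]).items():
        o=C(L,.026,.04); A[n]=o[0]; print(n,o[0],o[2].round(4))
    o=C([(125,300),(135,200),(200,98),(290,30),(400,9),(520,25),(620,95),(690,240),(697,300),(410,566)],.115,.03); print("deck",o)
    ax=(A["L"]+A["Rr"])/2; print("axis",ax)
    d=A["Rr"]-A["L"]; sa=A["S"]-ax
    print("LR",np.degrees(np.arctan2(d[1],d[0])),"seat",np.degrees(np.arctan2(sa[1],sa[0])),np.hypot(*sa),np.hypot(*d))
    tip=at(c,g((352,318)),.036-e,R,t)[:2]; bk=(at(c,g((120,155)),.036-e,R,t)[:2]+at(c,g((122,413)),.036-e,R,t)[:2])/2
    b1=at(c,g((120,155)),.036-e,R,t)[:2];b2=at(c,g((122,413)),.036-e,R,t)[:2];
    for n,v in [("tip",tip-ax),("bk",bk-ax),("edge",np.array([-(b1-b2)[1],(b1-b2)[0]])),("bt",bk-tip)]: print(n,np.degrees(np.arctan2(v[1],v[0])),np.hypot(*v))
    b=[M.T@(at(c,f(p),.109-e,R,t)-P) for p in [(411,288),(411,467),(389,380),(434,380),(391,460),(433,460),(391,300),(431,300)]]
    print(np.round(b,4)[:,[0,2]].tolist()); print("axis in tool",M.T@(np.r_[ax,0]-P))
```

```text
L [ 0.5389 -0.16  ] 0.026
Rr [ 0.6968 -0.1753] 0.0261
S [ 0.6258 -0.0883] 0.0246
deck (array([ 0.6175, -0.1681]), array([-0.0021, -0.0003, -0.001 ,  0.0005, -0.0007,  0.0008, -0.0003,
       -0.0021, -0.0009, -0.0012]), np.float64(0.11427294427099322))
axis [ 0.61785 -0.16765]
LR -5.534498026400928 seat 84.27868334035098 0.07974725700611904 0.15863952849148277
tip 164.81525300633223 0.12004354012169016
bk 165.07876877343162 0.14488013401490366
edge 165.77739060989956 0.028952036748391245
bt 166.35214905311656 0.024843998944059916
[[0.0016, 0.0313], [0.0017, -0.0245], [-0.0048, 0.0038], [0.0084, 0.0038], [-0.0044, -0.0221], [0.0084, -0.0221], [-0.004, 0.0279], [0.0072, 0.0279]]
axis in tool [ 0.00196018  0.1300427  -0.00133052]
L [ 0.5375 -0.1614] 0.0263
Rr [ 0.6979 -0.177 ] 0.0264
S [ 0.6258 -0.0881] 0.025
deck (array([ 0.6177, -0.1678]), array([-0.0004,  0.0008, -0.0004,  0.0009, -0.0005,  0.0011,  0.0002,
       -0.0009,  0.0005,  0.0019]), np.float64(0.11532830376095311))
axis [ 0.6177 -0.1692]
LR -5.554936920135471 seat 84.29640183005351 0.08150349685749686 0.16115681803758722
tip 164.6401851534281 0.12187910095630601
bk 164.93364427635882 0.14708649030973678
edge 165.77739060989964 0.029386383491190198
bt 166.35214905311653 0.025216715727795522
[[0.0016, 0.0304], [0.0017, -0.0266], [-0.0049, 0.0023], [0.0085, 0.0022], [-0.0044, -0.0242], [0.0085, -0.0242], [-0.0041, 0.0268], [0.0074, 0.0268]]
axis in tool [ 0.00195973  0.1300422  -0.00288776]
```

Angles: seat 84.3°, pointer 165.0°, so the turn is +80.7° (1.41 rad) counter-clockwise from above. I'll centre, descend and grip the bar.

```bash
python3 -m creep '[0.03,0,-0.025,0,0,0,-0.5, 0,0.4,0,0,0,0,-0.5, 0,0.5,0,0,0,0,-0.5, 0,0.3,0,0,0,0,-0.5, 0,0.17,0,0,0,0,-0.5, 0,0,0,0,0,0,-0.5, 0,0,0,0,0,0,0.2, 0,0,0,0,0,0,0.2]'
python3 look.py 15
```

```text
clock: 18.1
tool_pos: [0.6186, -0.169, 0.0492]
tool_rot: [[0.995, 0.002, 0.097], [-0.097, -0.001, 0.995], [0.002, -1.0, -0.0]]
ft_force: [0.4, -0.1, 0.2]
finger_gap: 0.0339
[ 0.61863215 -0.16895941  0.04924854] 0.033892755695837405 [ 0.4  -0.05  0.17]
```

View pics/w15.png

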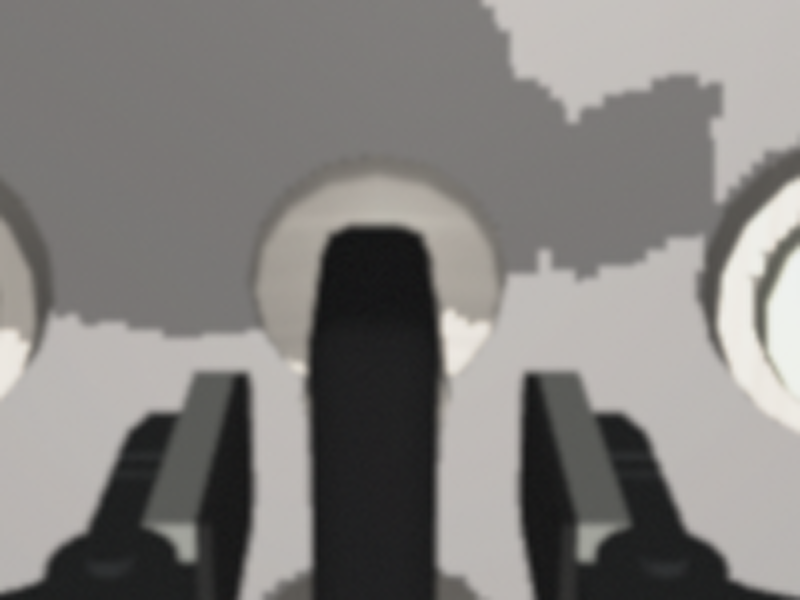

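View pics/s15.png

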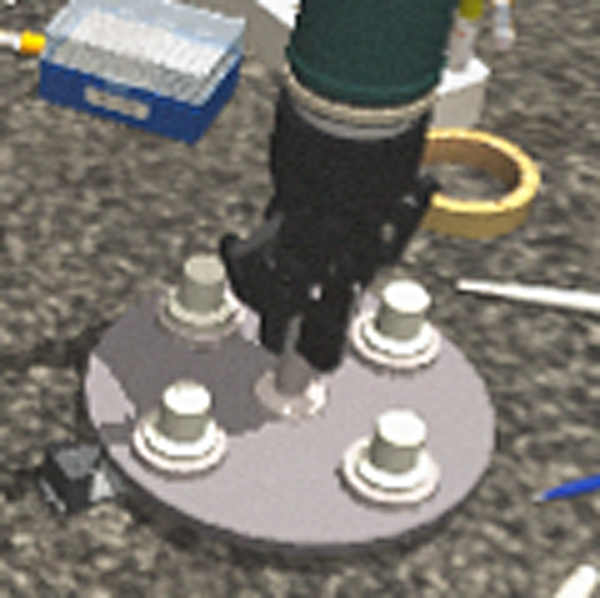

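```bash
python3 -m creep '[-0.012,0,0.01,0,0,0,0.2, 0,0,0,0,0,0,0.6, 0,0,0,0,0,0,1, 0,0,0,0,0,0,1, 0,0,0,0,0,0,1]' 50; python3 -m creep '[0,0,0,0,-0.3,0,1, 0,0,0,0,-0.6,0,1, 0,0,0,0,-0.6,0,1, 0,0,0,0,-0.6,0,1]'
```

```text
clock: 18.82
tool_pos: [0.6173, -0.168, 0.0482]
tool_rot: [[0.995, 0.001, 0.097], [-0.097, 0.0, 0.995], [0.001, -1.0, 0.0]]
ft_force: [0.7, -0.4, 2.0]
finger_gap: 0.0134
clock: 19.32
tool_pos: [0.6175, -0.168, 0.0482]
tool_rot: [[0.997, 0.001, -0.073], [0.073, -0.0, 0.997], [0.001, -1.0, -0.0]]
ft_force: [0.5, 1.0, 1.6]
finger_gap: 0.0131
```

```bash
python3 -m creep '[0,0,0,0,-0.7,0,1, 0,0,0,0,-0.7,0,1, 0,0,0,0,-0.7,0,1, 0,0,0,0,-0.7,0,1, 0,0,0,0,-0.7,0,1, 0,0,0,0,-0.7,0,1, 0,0,0,0,-0.7,0,1, 0,0,0,0,-0.7,0,1, 0,0,0,0,-0.7,0,1, 0,0,0,0,-0.7,0,1, 0,0,0,0,-0.7,0,1, 0,0,0,0,-0.7,0,1]'; python3 look.py 16
```

```text
clock: 20.82
tool_pos: [0.6179, -0.1678, 0.0483]
tool_rot: [[0.735, 0.002, -0.678], [0.678, 0.0, 0.735], [0.001, -1.0, -0.001]]
ft_force: [1.7, 1.0, 0.4]
finger_gap: 0.0139
[ 0.61790563 -0.16783653  0.04825679] 0.013927065943794498 [1.74 0.96 0.44]
```

View pics/s16.png

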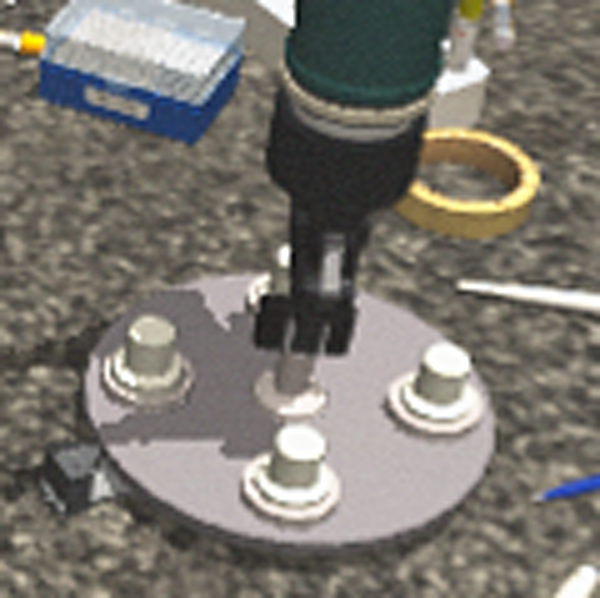

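The turntable follows the grip. About 32.4° remain (7.1 units).

```bash
python3 -m creep '[0,0,0,0,-0.8,0,1, 0,0,0,0,-0.8,0,1, 0,0,0,0,-0.8,0,1, 0,0,0,0,-0.8,0,1, 0,0,0,0,-0.8,0,1, 0,0,0,0,-0.8,0,1, 0,0,0,0,-0.8,0,1, 0,0,0,0,-0.6,0,1, 0,0,0,0,-0.5,0,1, 0,0,0,0,-0.3,0,1, 0,0,0,0,0,0,1, 0,0,0,0,0,0,1]'; python3 look.py 17
python3 - <<'E'
from h import *
s,c,R,t=wrist(); cv2.imwrite("pics/w17f.png",c["frame"][:,:,::-1]); M=s["tool_rot"]; print(np.degrees(np.arctan2(M[1,0],M[0,0])),s["qd"])
c=capture("top"); cv2.imwrite("pics/t17.png",cv2.resize(c["frame"][100:260,280:440,::-1],None,fx=3.7,fy=3.7,interpolation=cv2.INTER_CUBIC))
E
```

```text
clock: 22.42
tool_pos: [0.6181, -0.1675, 0.0482]
tool_rot: [[0.265, 0.002, -0.964], [0.964, 0.0, 0.265], [0.001, -1.0, -0.002]]
ft_force: [4.7, 2.6, 0.5]
finger_gap: 0.0135
[ 0.61806446 -0.16749475  0.04821788] 0.013546359742598952 [4.71 2.62 0.46]
74.64480572349642 [-0.00190756 -0.00083363  0.00059647 -0.00057861  0.00132567  0.00119975]
```

View pics/s17.png

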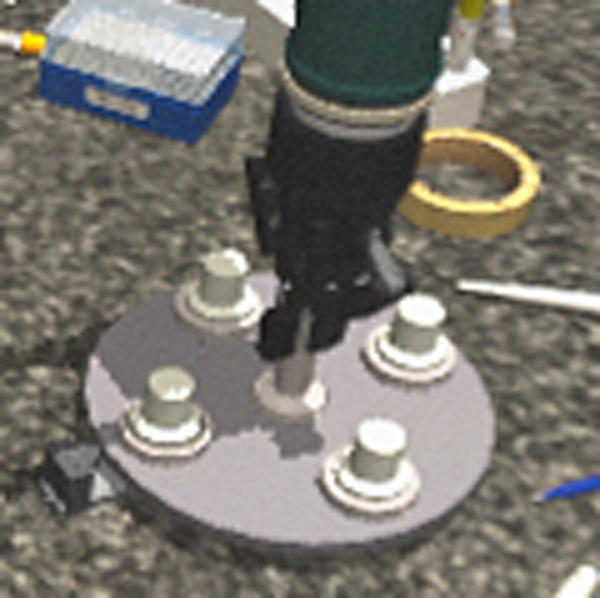

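View pics/w17f.png

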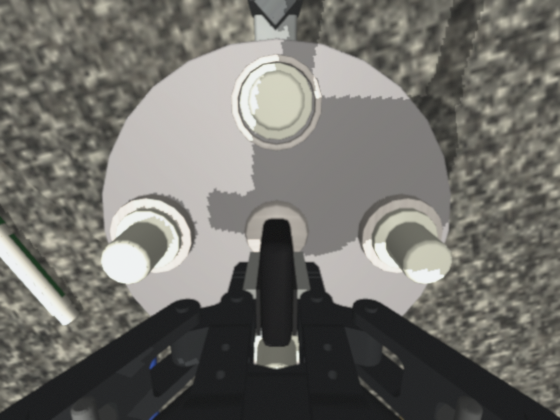

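The pointer tip (276,28), loaded casting (276,101), column (277,232) and bar line up in the wrist picture. The casting is upright and centred in its ring, the joints are still, and the gap is 13.5 mm on the bar. Handing in.

Run:
```python
from cell import manip, readout
s=readout.read_state(); print(s["clock"],s["finger_gap"],s["ft_force"])
print(manip.sign_off())
```

```text
22.625 0.013563819852963324 [ 5.48821253  3.02209553 -0.14058393]
the job is handed in; nothing more can be done
None
```

I lifted the casting out of the mould, set it down in the empty ring seat at about 5 N contact, and let it go. I then gripped the carousel bar, turned it about 80° counter-clockwise to the pointer, and handed in at 22.6 s of the 48 s, still gripping. No verdict is reported at hand-in.

**Last checks:**
- **Alignment:** the pointer tip, loaded casting, column and bar were collinear in the wrist picture. The tool stood at 74.6° against a measured target of about 75.1°, roughly 0.01 rad off.
- **Casting:** it looked upright and centred in its ring.
- **Grip and stillness:** the fingers held the bar at a 13.5 mm gap with a 50 N grip setting, and the joints were still.
- **Bystanders:** I kept the arm away from the bottles and petri dish, but did not re-measure their positions at the end.

**What failed or disagreed:**
- **First grasp:** it closed just above the stem, because the fingertips sit about 28 mm behind the reported TCP. Going deeper fixed it, and the casting was not disturbed.
- **Wrist camera:** its heights disagreed with the arm by about 4–7 mm at close range. I relied on positions relative to the ring and on touch when placing the casting.

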